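# Fish the fallen divider bar out from between two counter machines

## Task

The metal divider bar of the garnish pan has fallen into the narrow gap between the two low machines. Take the bent rod from its stand, rake the bar all the way out of the front of the gap with it (do not touch the bar with the fingers while any of it is still in the gap), and hang the rod back in its stand. Only then pick up the bar and lay it across the middle of the pan, from one long rim to the other between the four little stops; leave everything else on the counter where it is.

Things in the scene. Friction and masses are not known exactly. Their poses are not given: they have to be found in the camera images.
- gap_mouth (a point): Mouth of the gap, on the counter, midway between the machines' front faces. x points into the gap (away from the robot), y across to the left. The gap is 60 mm wide between flat walls 150 mm high, 290 mm deep; each machine is 170 mm wide. From x = 122 mm on, a grid of 8 mm wires (undersides 134 mm up) bridges it: a rod cannot go down there, but a low foot can reach in below it.
- bar_center (a point): Centre of the fallen divider bar: plain aluminium, 130 long (its x) x 24 wide (y) x 20 mm high (z), about 0.12 kg. At first it lies flat on the counter, roughly along the gap, its nearer end 10 to 40 mm inside the mouth; loose.
- rod_grip (a point): Centre of the bent rod's black handle, a block 28 x 28 mm square, 56 mm high. z points up along the rod, x the way its foot points. Under the handle a flat collar 60 (x) x 46 (y) x 6 mm, underside 38 mm below this point; then an 8 mm steel shaft down to 182 mm below this point, where it bends into a level foot, 90 mm along +x, that turns down to the toe. Sole 222 mm below this point.
- rod_toe (a point): Middle of the rod's toe: a round crossbar 8 mm thick, 32 mm wide (along the rod's y), 90 mm along x from and 218 mm below rod_grip. Between the sole and the underside of the foot there are 36 mm, so the foot fits over the bar while the toe is down behind it.
- stand_slot (a point): Rod stand (fixed): slot centre at the top of its slotted shelf, 205 mm up. The slot is 22 mm wide (y +-11), open at x = -35 mm, its back at +35 mm. The rod hangs with the shaft in the slot, collar flat on the two 22 mm wide tines, handle centre 38 mm above this point, foot along +x. Take it by lifting a little and sliding out towards -x. Post (to shelf height): x 75 to 91, y 42 to 62 mm. Nothing is above.
- pan_rest (a point): Garnish pan (fixed, steel, 108 mm along x, 176 mm along y, 65 mm high): middle of its mouth at rim height. Its long rims run along y at x = +-55 mm, 16 mm wide. The bar belongs across them along x, at y = 0, resting on both rims between two pairs of stops 12 mm high (40 mm free between them, y +-20 mm).
- rod: The bent rod, loose, 0.2 kg, balanced close under its handle; origin on the shaft's axis at the level of the sole (222 mm below rod_grip).
- bar: The divider bar; origin at the middle of its underside (10 mm below bar_center).
- spatula: Bystander: 200 mm spatula lying on top of the left machine. Origin at its underside.
- tin: Bystander: low round metal tin, 52 mm wide, 36 mm high, left of the space before the gap. Origin under its centre.
- ramekin: Bystander: small white bowl, 60 mm wide, 36 mm high, right of the space before the gap. Origin under its centre.
- sauce: Bystander: white bottle, 60 mm wide, 170 mm high, left of the machines. Origin under its centre.
- shaker: Bystander: glass jar, 56 mm wide, 110 mm high, right of the machines. Origin under its centre.
- bowl: Bystander: steel bowl, 100 mm wide, 45 mm high, on top of the right machine. Origin under its centre.
- mug: Bystander: white mug, 76 mm wide, 90 mm high, between the left machine and the bottle. Origin under its centre.
Things that resemble listed ones, but are neither listed nor needed, are in the scene too. Several things look just like the bar: the one meant starts nearest to the robot's base.

How it is judged (in metres and radians):
On the way, in this order (a step that is already met when the one before it is completed fails the run):
1. the rod is taken out of its stand (horizontal distance between rod_grip and stand_slot above 0.08 m and height (world z) of rod_grip above 0.2 m), for 0.1 s.
2. the bar has been raked wholly out of the gap with the rod and lies on the counter (x of bar_center in the frame of gap_mouth below -0.067 m and height (world z) of bar_center below 0.02 m and contact force between the fingers and bar below 0.1 N and distance between rod_toe and bar_center below 0.12 m and horizontal distance between rod_grip and stand_slot above 0.08 m), for 0.1 s.
3. the rod hangs in its stand again, let go, the bar still lying on the counter (horizontal distance between rod_grip and stand_slot below 0.022 m and z of rod_grip in the frame of stand_slot between 0.032 and 0.045 m and angle between rod_grip's own z axis and vertical below 0.12 rad and contact force between the fingers and rod below 0.1 N and linear speed of rod below 0.03 m/s and x of bar_center in the frame of gap_mouth below -0.067 m and height (world z) of bar_center below 0.02 m), for 0.2 s.
At the end, for the whole second after the job is handed in: The bar lies still and flat on both long rims of the pan between the stops (centre within 22 mm of the middle, within 14 degrees of square across, either way round), and the rod hangs upright by its collar in the stand's slot, within 22 mm of its centre, let go and at rest (horizontal distance between rod_grip and stand_slot below 0.022 m and z of rod_grip in the frame of stand_slot between 0.032 and 0.045 m and angle between rod_grip's own z axis and vertical below 0.12 rad and contact force between the fingers and rod below 0.1 N and linear speed of each of rod, bar below 0.03 m/s and horizontal distance between bar_center and pan_rest below 0.022 m and z of bar_center in the frame of pan_rest between 0.006 and 0.014 m and angle between the x axis of bar_center and the x axis of pan_rest, either way round below 0.25 rad); the robot touches nothing.
It fails at once if the fingers touch the bar while any of it is still in the gap (contact force between the fingers and bar above 0.5 N and x of bar_center in the frame of gap_mouth above -0.06 m and height (world z) of bar_center below 0.04 m).
It fails at once if something else on the counter is moved by more than 30 mm (distance of any of spatula, tin, ramekin, sauce, shaker, bowl, mug from where it was at the start of the episode above 0.03 m).
It also fails if it takes over 72 s, if anything falls off the work surface, if the arm or the gripper's body presses on something with over 40 N, if the wrist force passes 120 N, or if a joint passes its speed limit or range.

## Robot

A 6-joint arm with a two-finger parallel gripper is mounted at the origin on the work surface. World frame = base frame: x ahead of the robot, y to its left, z up, the work surface at z = 0. Lengths are in mm, angles in rad, forces in N, time in s.
With the tool pointing down it reaches from about 275 to 1000 mm from the base axis. Payload 8.4 kg.
Tool frame: the origin (TCP) lies midway between the tips of the shut fingers; the grasp point (between the pads) lies 19 mm behind it; z points along the fingers, y is the direction in which the jaws open and shut (so a half turn about z gives the same grasp; the last joint's range is limited). The gripper opens to 85 mm and grips with 20 to 120 N. Pads are 22 mm wide; open, the fingers measure 114 mm over their backs; the gripper's body (76 mm by 85 mm) begins 54 mm behind the grasp point. The pads swing forward as they close: fully open they stand 13 mm farther back than shut.
Start: joints at [-1.107, 0.353, 1.633, -0, 1.155, -0.002], TCP at [280.71, -558.417, 231.281] pointing down, gripper open.
Joint ranges: [-2.63, 2.63], [-0.92, 2.1], [0.06, 2.66], [-1.3, 4.44], [0, 2.69], [-3.02, 3.02]. Speed limits (rad/s): [2.22, 2.22, 2.79, 3.14, 3.14, 3.14].

## Interface

Orientations are given as [roll, pitch, yaw] about the fixed x, y, z axes, in that order (R = Rz(yaw) Ry(pitch) Rx(roll)).
In Python, from rig import r gives the robot as it stands. The module is installed in compiled form; this text tells all that it offers.
- The arm moves only by the tool drive_tool, never from a script. Its argument "moves" is a list of rows, each a list of 3 entries, a list of its own where there are three numbers: the closure, from 0 (fully open) to 1 (shut), then the shift along the tool's x, y, z in cm, then the turn about the tool's z in degrees. In form: [[claw, [dx, dy, dz], roll], ...]. A call has 1 to 12 rows; each row is the pose to reach, as a shift and turn from the pose measured when the call began, along the tool's axes at that moment; what a row does not reach only later rows make up. A row lasts 1/8 s, in which the tool goes at most 62.5 mm and 10.7 degrees, less where a joint would pass 70% of its speed; a pose out of reach is approached as far as the arm can. A call with a gripper value outside its range is refused whole. The fingers move at their own pace and stop on an object; "grip_force" is the grip in N (left out, the last holds). Time passes only in rows, so rows that repeat a pose let the fingers close. It gives the time, the measured TCP pose, the force and the opening at its end, in the units of the state.
- r.sense(): the state, without advancing time (a new reading comes with each control period).
- r.grab_frame(name): name is "scene" or "top" or "wrist"; returns a dict with "color" (480x640x3 uint8, red, green, blue), "fx", "fy", "cx", "cy" (pixels), "pose" (4x4, takes a point from camera to world coordinates); the wrist camera has in their place "hand_eye" (4x4, takes a point from camera to tool coordinates, whose origin is the TCP and whose axes are the flange's). Camera axes: x right, y up, looking along -z (the intrinsics and any distortion apply to the point x, -y, -z); pixel columns grow to the right and rows downward; lengths in mm; the calibration is good to about 2 mm. A picture is of the moment at which its call begins: read the wrist's pose just before it. There is no depth.
- r.sign_off(): hands the job in, once; it reports no verdict.
Trained networks look in the newest picture that a camera, given by its name, has taken for a name from the list of things; names that differ only in an ending like _2 or _b are one class to them, and where a whole thing is asked for, a point or a joint stands for the part that bears it (a point fixed in the world has none). Each returns a list of dicts, best first, with "score" (0 to 1); they miss things now and then, are a little off and sometimes report something else, mostly with a low value. They report only what shows in the picture. A call takes as long as a camera call. They do not tell look-alikes from the thing itself.
- r.outline_of(thing, camera): "mask" (480x640 bool, what is visible of it) and "at" ([column, row] in pixels, amid what is visible of it).
- r.spot_point(thing, camera): "at" ([column, row] in pixels: a listed point, or the origin of a listed thing).
The state is a dict: "clock": time; "qpos": joint angles; "qvel": joint speeds; "joint_efforts": joint torques, N m; "eef_pos": TCP position; "tcp_rot": TCP orientation; "contact_force": force on the tool from outside, world axes, zero at the start; "wrist_torque": the same for the moment, N m; "opening": opening from 0.0 (shut) to 1.0 (fully open).
Only numpy, scipy, OpenCV 4.12 (cv2) and the standard library are available. Lean on these libraries where they do the work, as an engineer would, in place of code of your own. Each camera call takes 0.05 s, during which the arm holds its last target.

## Working session

There is one attempt and no reset: what is moved stays moved. The work goes in short steps, Python scripts to look and compute and a tool call to move; the robot and the scene stay as the last step left them, time stands still between calls to the robot, and variables do not carry over. Pictures are saved under pics/ and viewed, and the job is handed in when it is done.

Besides the shell and the picture viewer there is one more tool, called after "Emit:" by a JSON object that holds its "name" and its "arguments", one argument or row to a line. drive_tool: Moves the arm, as the interface text tells. Its arguments: {"type":"object","properties":{"moves":{"type":"array"},"grip_force":{"type":"number"}},"required":["moves"]}

```bash
ls; mkdir -p pics
python3 - <<'E'
from rig import r
import cv2
print(r.sense())
for n in ("scene","top","wrist"):
    f=r.grab_frame(n); cv2.imwrite(f"pics/{n}0.png",f["color"][:,:,::-1])
    print(n,{k:(v.tolist() if hasattr(v,'tolist') else v) for k,v in f.items() if k!="color"})
E
```

```text
pics
{'clock': 0.0, 'qpos': array([-1.10737528e+00,  3.53659509e-01,  1.63415372e+00, -2.98313593e-06,
        1.15519175e+00, -2.39839500e-03]), 'qvel': array([ 8.87782767e-04, -5.61664871e-04,  6.29109274e-04,  7.02770839e-04,
        2.14674381e-04, -1.45985577e-05]), 'joint_efforts': array([ 3.03905501e-03, -6.05252123e+01, -3.42064583e+01,  2.77534718e-04,
        9.29054775e-03,  3.63803174e-07]), 'eef_pos': array([ 280.50484655, -557.97406984,  230.54620512]), 'tcp_rot': array([-3.14018033e+00, -6.59826256e-07,  4.65820645e-01]), 'contact_force': array([ 0.23435383,  0.58774209, -0.12347626]), 'wrist_torque': array([ 0.00022684, -0.00389968, -0.00539606]), 'opening': 1.0024531042200453}
scene {'fx': 513.7662458905594, 'fy': 513.7662458905594, 'cx': 326.0974853188593, 'cy': 243.58004779606378, 'pose': [[0.8216644315986289, -0.4443104316667838, 0.35700952670450997, 1060.992319695101], [0.5698828728501257, 0.6514613599451915, -0.500830917306878, -641.2306813368965], [-0.010053510719618911, 0.6149685657092057, 0.7884875332633818, 1194.6776578044294], [0.0, 0.0, 0.0, 1.0]]}
top {'fx': 446.31396058815375, 'fy': 446.31396058815375, 'cx': 315.7827406990408, 'cy': 240.72840470872475, 'pose': [[0.008930946081199317, 0.9991177467257806, -0.04103615941695638, 545.705303858765], [-0.999675922864519, 0.009899216531631446, 0.02345324619390291, 31.92236440305756], [0.02383878031835226, 0.040813400858774544, 0.9988823648775036, 1074.3013704285038], [0.0, 0.0, 0.0, 1.0]]}
wrist {'fx': 345.9033623326503, 'fy': 345.9033623326503, 'cx': 317.37829999803364, 'cy': 235.13339104933863, 'hand_eye': [[0.001030104960295532, 0.9447952358627931, 0.3276597338318167, 84.53810048205565], [0.9999994659222894, -0.0010007288544886717, -0.0002582574155156285, 0.9814768693100495], [8.389817429415543e-05, 0.32765982486830153, -0.944795762124475, -142.96941168554147], [0.0, 0.0, 0.0, 1.0]]}
```

View pics/scene0.png

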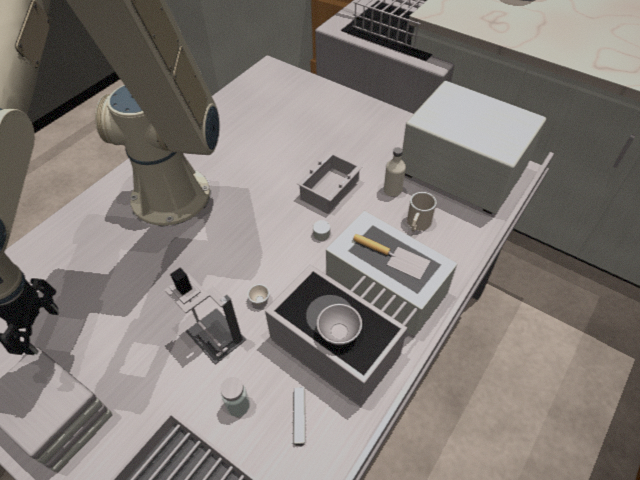

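View pics/top0.png

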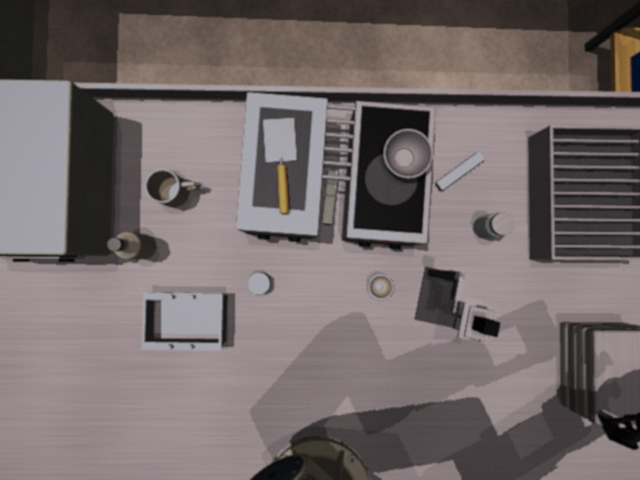

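View pics/wrist0.png

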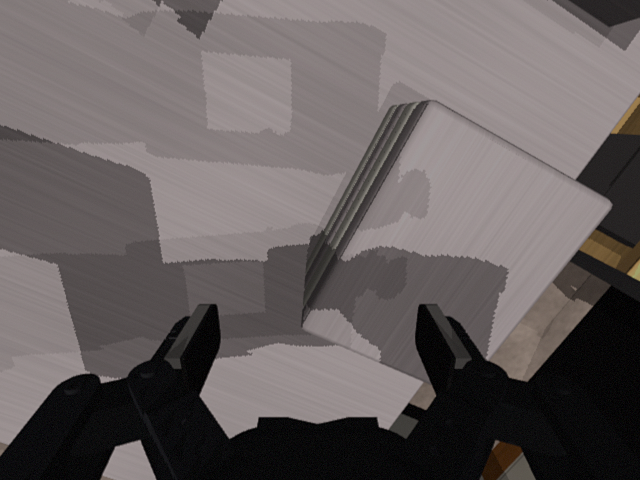

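```bash
cat > h.py <<'E'
import numpy as np, cv2
from scipy.spatial.transform import Rotation as R
from rig import r
def cam(name):
    s=r.sense(); f=r.grab_frame(name)
    if 'pose' in f: P=f['pose']
    else:
        T=np.eye(4); T[:3,:3]=R.from_euler('xyz',s['tcp_rot']).as_matrix(); T[:3,3]=s['eef_pos']; P=T@f['hand_eye']
    return dict(P=P,fx=f['fx'],fy=f['fy'],cx=f['cx'],cy=f['cy'],img=f['color'])
def ray(c,uv):
    d=np.array([(uv[0]-c['cx'])/c['fx'],-(uv[1]-c['cy'])/c['fy'],-1.])
    d=c['P'][:3,:3]@d; return c['P'][:3,3],d/np.linalg.norm(d)
def atz(c,uv,z):
    o,d=ray(c,uv); return o+d*(z-o[2])/d[2]
def tri(rays):
    A=np.zeros((3,3));b=np.zeros(3)
    for o,d in rays:
        M=np.eye(3)-np.outer(d,d);A+=M;b+=M@o
    p=np.linalg.solve(A,b)
    return p,[np.linalg.norm((np.eye(3)-np.outer(d,d))@(p-o)) for o,d in rays]
def proj(c,p):
    q=c['P'][:3,:3].T@(np.asarray(p,float)-c['P'][:3,3]); return np.array([c['cx']-c['fx']*q[0]/q[2],c['cy']+c['fy']*q[1]/q[2]])
def save(c,name,box=None,s=1):
    im=c['img'][:,:,::-1]
    if box: im=im[box[1]:box[3],box[0]:box[2]]
    if s!=1: im=cv2.resize(im,None,fx=s,fy=s,interpolation=cv2.INTER_CUBIC)
    cv2.imwrite('pics/'+name,im)
E
python3 - <<'E'
from h import *
np.set_printoptions(precision=1,suppress=True)
t=cam('top');s=cam('scene')
save(t,'t_gap.png',(220,80,540,360),2.4);save(t,'t_pan.png',(120,270,250,370),6);save(s,'s_mid.png',(150,190,450,400),2.6)
for n in ['gap_mouth','bar_center','rod_grip','rod_toe','stand_slot','pan_rest','tin','ramekin']:
    a=r.spot_point(n,'top');b=r.spot_point(n,'scene')
    print(n,[(np.round(x['at']),round(x['score'],2)) for x in a][:4],[(np.round(x['at']),round(x['score'],2)) for x in b][:4])
    if a and b: print('  ',*tri([ray(t,a[0]['at']),ray(s,b[0]['at'])]))
E
```

```text
gap_mouth [(array([327., 238.]), 0.56), (array([477., 324.]), 0.16)] [(array([321., 292.]), 0.87)]
   [597.7 -21.5 -14.7] [np.float64(0.35690903077185554), np.float64(0.3569090307716208)]
bar_center [(array([332., 194.]), 0.95), (array([460., 170.]), 0.92)] [(array([299., 416.]), 0.67)]
   [ 705.9 -138.5 -465.8] [np.float64(103.11773480393254), np.float64(103.1177348039326)]
rod_grip [(array([487., 326.]), 0.71)] [(array([180., 278.]), 0.66)]
   [ 424.2 -305.4  254.6] [np.float64(1.4726521834192274), np.float64(1.4726521834191808)]
rod_toe [] [(array([220., 350.]), 0.75)]
stand_slot [(array([478., 321.]), 0.82)] [(array([391., 191.]), 0.27)]
   [ 641.1 -109.9  587.6] [np.float64(163.92957883503576), np.float64(163.92957883503593)]
pan_rest [(array([179., 324.]), 0.86)] [(array([328., 174.]), 0.93)]
   [395.4 313.   58.2] [np.float64(2.06994186744436), np.float64(2.06994186744448)]
tin [(array([257., 279.]), 0.83)] [(array([318., 236.]), 0.7)]
   [488.  139.   -4.7] [np.float64(11.701750467132866), np.float64(11.701750467132811)]
ramekin [(array([379., 286.]), 0.68)] [(array([260., 301.]), 0.59)]
   [ 481.7 -145.5   -1.8] [np.float64(0.6682061058173918), np.float64(0.6682061058174129)]
```

View pics/t_gap.png

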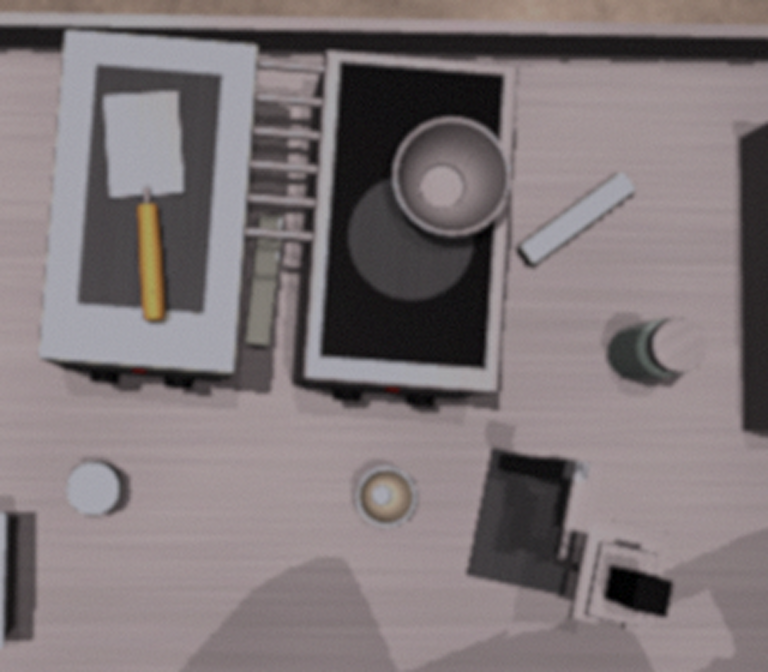

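View pics/s_mid.png

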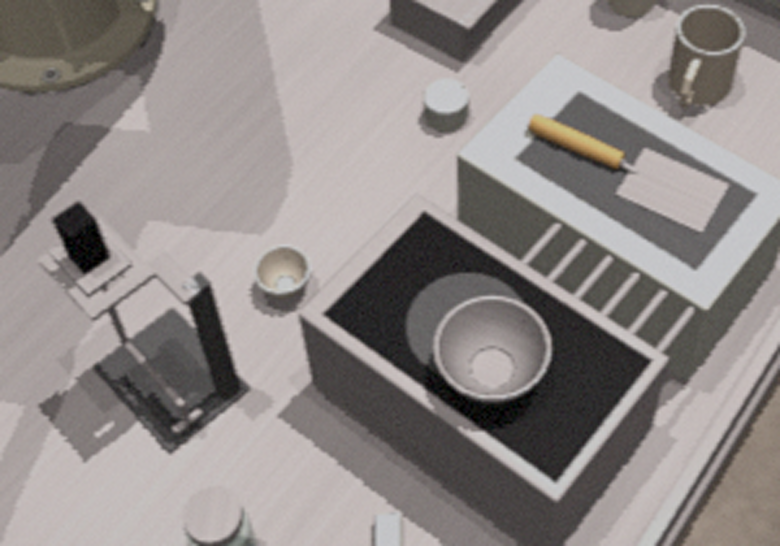

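View pics/t_pan.png

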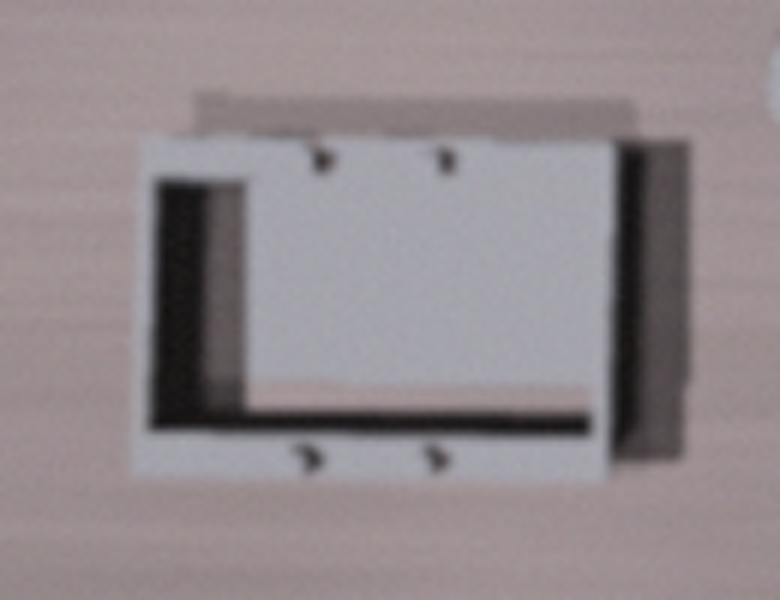

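Run:
```python
from h import *
np.set_printoptions(precision=1,suppress=True)
t=cam('top');s=cam('scene')
save(s,'s_rod.png',(150,250,280,370),6);save(t,'t_rod.png',(400,250,520,350),6.5)
print('toe',atz(s,(220,350),4)); print('grip',atz(t,(487,326),243),atz(s,(180,278),243))
L=[atz(t,p,150) for p in [(327.1,98.75),(317.5,235.4)]];Rr=[atz(t,p,150) for p in [(357.1,101.7),(347.1,238.3)]]
print(L,Rr)
# stops of pan (base of stops at rim z65, top z77)
for p in [(320,160),(446,160),(312,460),(438,458),(140,137),(614,140),(610,475),(132,475)]: print(p,atz(t,(120+p[0]/6,270+p[1]/6),65))
```

```text
toe [ 494.6 -317.8    4. ]
grip [ 423.7 -308.8  243. ] [ 415.4 -301.5  243. ]
[array([882.6, -10.9, 150. ]), array([594.8,   6.8, 150. ])] [array([877.4, -74.1, 150. ]), array([589.4, -54.8, 150. ])]
(320, 160) [458.9 325.6  65. ]
(446, 160) [459.2 279.   65. ]
(312, 460) [348.1 326.1  65. ]
(438, 458) [349.  279.7  65. ]
(140, 137) [466.9 392.3  65. ]
(614, 140) [467.1 216.7  65. ]
(610, 475) [343. 216.  65.]
(132, 475) [342.3 392.2  65. ]
```

View pics/s_rod.png

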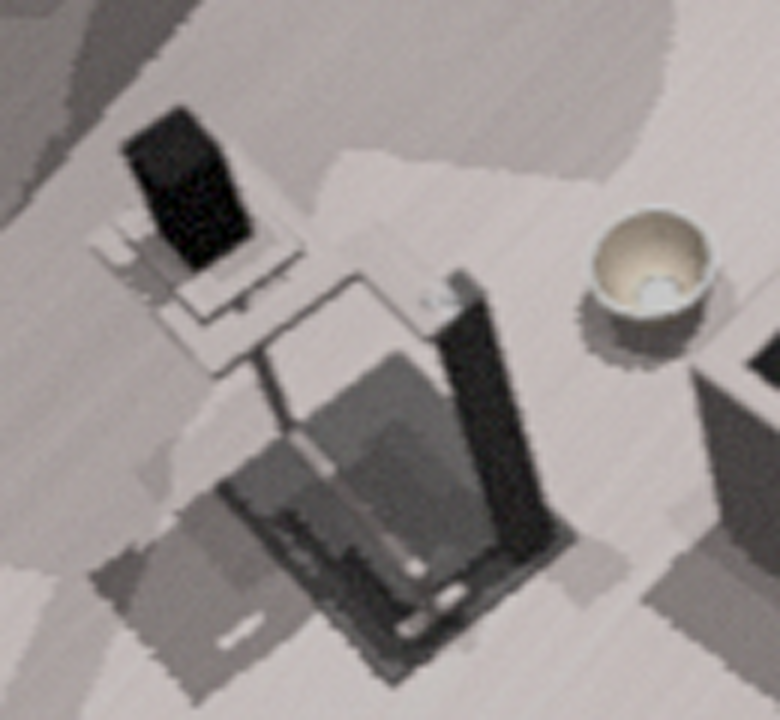

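View pics/t_rod.png

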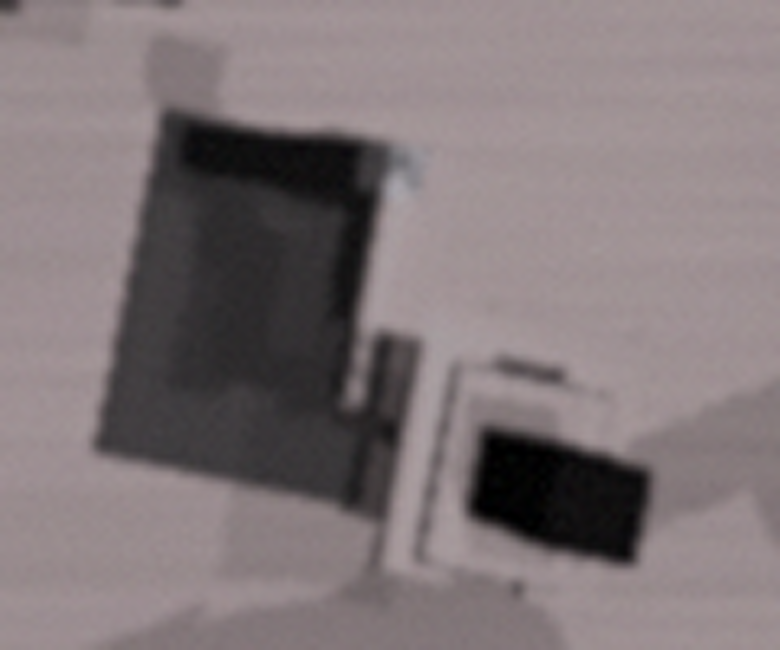

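```bash
cat >> h.py <<'E'
def plan(tgt,yaw=None):
    """print tool shift (cm) and roll (deg) from the current pose to world tgt"""
    s=r.sense(); M=R.from_euler('xyz',s['tcp_rot']).as_matrix(); d=M.T@(np.asarray(tgt,float)-s['eef_pos'])/10
    cur=np.arctan2(M[1,0],M[0,0]); roll=None if yaw is None else -((np.degrees(yaw-cur)+180)%360-180)
    print('tgt',np.round(tgt,1),'shift cm',np.round(d,2),'roll',None if roll is None else round(roll,1),'dist mm',round(np.linalg.norm(d)*10,1))
    return d,roll
E
python3 -c "
from h import *
plan((390,-310,400),np.radians(80));plan((400,-303,400),np.radians(80))"
```

```text
tgt [ 390 -310  400] shift cm [ 20.92 -17.29 -16.87] roll -53.3 dist mm 319.6
tgt [ 400 -303  400] shift cm [ 22.13 -17.46 -16.87] roll -53.3 dist mm 328.5
```

Emit:
{"name": "drive_tool", "arguments": {
  "moves": [
    [0,[0.5,-0.5,-6],-5],
    [0,[5,-4,-11],-15],
    [0,[9,-8,-16],-25],
    [0,[13,-12,-17],-35],
    [0,[17,-15,-17],-45],
    [0,[21,-17.3,-17],-53],
    [0,[21,-17.3,-17],-53],
    [0,[21,-17.3,-17],-53]
  ]
}}

```text
clock: 2.15
eef_pos: [390.5, -309.7, 401.3]
tcp_rot: [-3.141, 0.001, 1.39]
contact_force: [-0.5, -0.3, -0.4]
opening: 0.999
```

Run:
```python
from h import *
np.set_printoptions(precision=3,suppress=True)
w=cam('wrist'); save(w,'w1.png'); s=r.sense(); print(s['clock'],s['eef_pos'],s['tcp_rot'],s['qpos'])
for n in ['rod_grip','stand_slot','rod_toe']:
    print(n,[(np.round(x['at'],1),round(x['score'],2)) for x in r.spot_point(n,'wrist')][:3])
```

```text
2.2 [ 390.307 -310.172  401.225] [-3.141  0.     1.389] [-0.674  0.026  1.666 -0.     1.449 -0.493]
rod_grip [(array([354.5, 201.1]), 0.82)]
stand_slot []
rod_toe [(array([400.3, 166. ]), 0.87)]
```

View pics/w1.png

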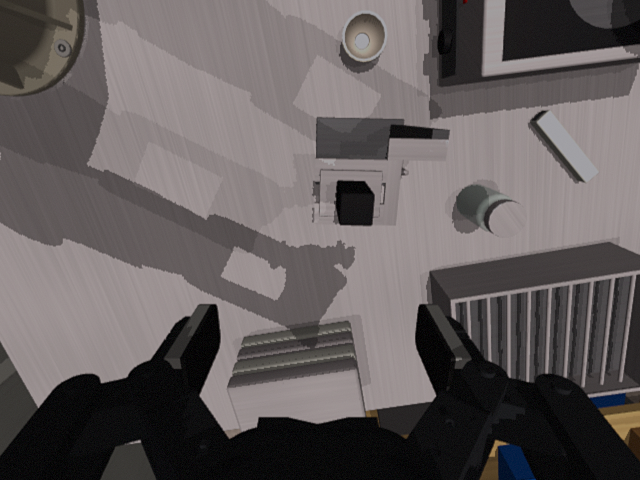

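Run:
```python
import cv2
im=cv2.imread('pics/w1.png')[105:240,295:460]
cv2.imwrite('pics/w1z.png',cv2.resize(im,None,fx=4.4,fy=4.4,interpolation=cv2.INTER_CUBIC))
```

```text
(no output)
```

View pics/w1z.png

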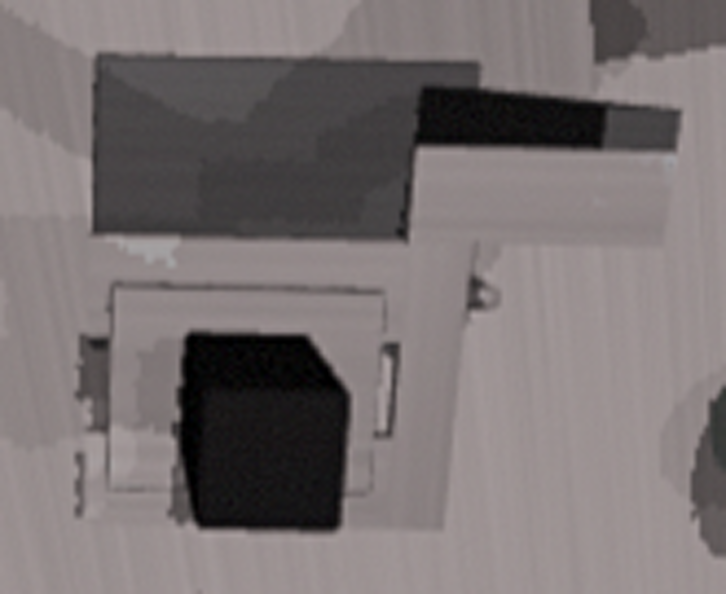

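Emit:
{"name": "drive_tool", "arguments": {
  "moves": [
    [0,[5,-2,-1],0],
    [0,[7,-2,-1],0],
    [0,[7,-2,-1],0]
  ]
}}

```text
clock: 2.72
eef_pos: [382.9, -237.9, 411.3]
tcp_rot: [3.141, 0.0, 1.389]
contact_force: [-0.7, 0.0, -0.9]
opening: 0.998
```

Run:
```python
from h import *
np.set_printoptions(precision=3,suppress=True)
w=cam('wrist'); save(w,'w2.png'); s=r.sense(); print(s['clock'],s['eef_pos'],s['tcp_rot'])
np.savez('w2.npz',P=w['P'])
for n in ['rod_grip','stand_slot','rod_toe']:
    print(n,[(np.round(x['at'],1),round(x['score'],2)) for x in r.spot_point(n,'wrist')][:3])
im=w['img'][:,:,::-1][180:340,270:460]
cv2.imwrite('pics/w2z.png',cv2.resize(im,None,fx=3.7,fy=3.7,interpolation=cv2.INTER_CUBIC))
```

```text
2.775 [ 382.96  -238.512  411.162] [-3.141  0.     1.388]
rod_grip [(array([370.6, 270.3]), 0.97)]
stand_slot []
rod_toe [(array([409.8, 209. ]), 0.64)]
```

View pics/w2z.png

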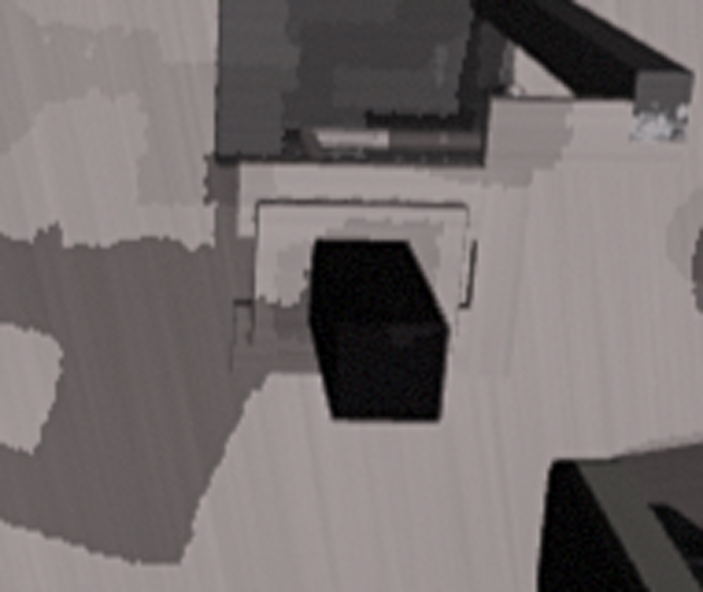

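Run:
```python
from h import *
np.set_printoptions(precision=1,suppress=True)
w2=cam('wrist')
s=r.sense()
T=np.eye(4);T[:3,:3]=R.from_euler('xyz',[-3.141,0,1.389]).as_matrix();T[:3,3]=[390.307,-310.172,401.225]
f=r.grab_frame('wrist');w1=dict(w2);w1['P']=T@f['hand_eye']
a={k:(295+x/4.4,105+y/4.4) for k,(x,y) in dict(TL=(203,388),TR=(348,393),BR=(340,528),BL=(199,527)).items()}
b={k:(270+x/3.7,180+y/3.7) for k,(x,y) in dict(TR=(447,325),BR=(440,420),BL=(333,420)).items()}
for k in b: print(k,*tri([ray(w1,a[k]),ray(w2,b[k])]), atz(w1,a[k],271))
print('TL',atz(w1,a['TL'],271))
print('mean w1 z271',np.mean([atz(w1,a[k],271) for k in a],0))
# shelf corner picks w1 : slot back-left etc at z205 ; shelf right edge
for p in [(475,243),(442,528),(410,240),(95,238),(80,515)]: print('shelf',p,atz(w1,(295+p[0]/4.4,105+p[1]/4.4),205))
for p in [(113,286),(384,291),(373,493),(108,490)]: print('collar',p,atz(w1,(295+p[0]/4.4,105+p[1]/4.4),211))
print('net grip',tri([ray(w1,(354.5,201.1)),ray(w2,(370.6,270.3))]))
```

```text
TR [ 439.7 -294.8  272.4] [np.float64(0.030957557219908487), np.float64(0.03095755721984977)] [ 439.9 -295.1  271. ]
BR [ 435.  -319.9  272.5] [np.float64(0.03389355376922214), np.float64(0.03389355376923801)] [ 435.2 -320.5  271. ]
BL [ 409.1 -314.8  273.1] [np.float64(0.016869101400528958), np.float64(0.016869101400600436)] [ 409.1 -315.5  271. ]
TL [ 414.  -289.4  271. ]
mean w1 z271 [ 424.6 -305.1  271. ]
shelf (475, 243) [ 479.7 -283.1  205. ]
shelf (442, 528) [ 465.6 -347.1  205. ]
shelf (410, 240) [ 465.8 -279.9  205. ]
shelf (95, 238) [ 397.9 -267.   205. ]
shelf (80, 515) [ 383.  -328.8  205. ]
collar (113, 286) [ 400.  -277.1  211. ]
collar (384, 291) [ 457.9 -288.8  211. ]
collar (373, 493) [ 450.  -333.8  211. ]
collar (108, 490) [ 390.8 -322.3  211. ]
net grip (array([ 423.7, -301.5,  256.7]), [np.float64(0.8041772735688452), np.float64(0.8041772735688024)])
```

Run:
```python
from h import *
y=np.radians(78.8)
plan((424.7,-305.3,330),y);plan((424.7,-305.3,227),y)
```

```text
tgt [ 424.7 -305.3  330. ] shift cm [-5.78  5.32  8.08] roll 0.7 dist mm 112.7
tgt [ 424.7 -305.3  227. ] shift cm [-5.78  5.33 18.38] roll 0.7 dist mm 199.9
```

Emit:
{"name": "drive_tool", "arguments": {
  "moves": [
    [0,[-3,2.7,2],0.7],
    [0,[-5.8,5.3,5],0.7],
    [0,[-5.8,5.3,9],0.7],
    [0,[-5.8,5.3,13],0.7],
    [0,[-5.8,5.3,16.5],0.7],
    [0,[-5.8,5.3,18.4],0.7],
    [0,[-5.8,5.3,18.4],0.7]
  ]
}}

```text
clock: 3.9
eef_pos: [423.4, -305.3, 225.2]
tcp_rot: [-3.137, -0.001, 1.375]
contact_force: [-0.0, -0.3, -0.2]
opening: 1.002
```

Run:
```python
from h import *
w=cam('wrist'); save(w,'w3.png'); plan((424.7,-305.3,227),np.radians(78.8))
```

```text
tgt [ 424.7 -305.3  227. ] shift cm [ 0.05  0.05 -0.05] roll -0.0 dist mm 0.8
```

View pics/w3.png

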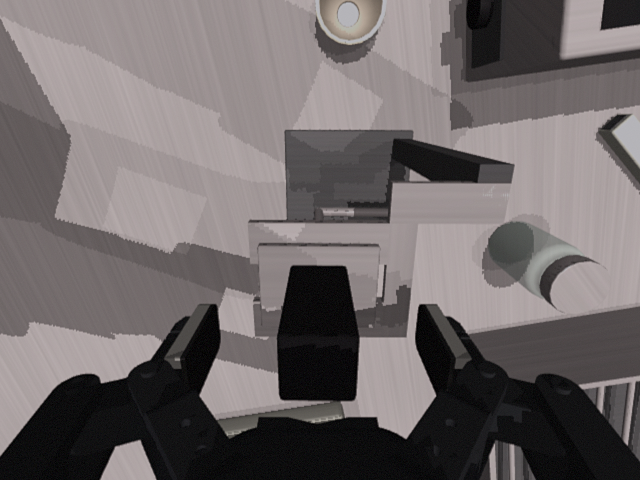

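Emit:
{"name": "drive_tool", "arguments": {
  "moves": [
    [0.5,[0,0,0],0],
    [0.8,[0,0,0],0],
    [1,[0,0,0],0],
    [1,[0,0,0],0],
    [1,[0,0,0],0],
    [1,[0,0,0],0],
    [1,[0,0,-0.5],0],
    [1,[0,0,-1],0],
    [1,[0,0,-1],0]
  ],
  "grip_force": 70
}}

```text
clock: 5.08
eef_pos: [424.3, -305.8, 236.8]
tcp_rot: [-3.14, -0.0, 1.375]
contact_force: [0.9, 0.5, -2.0]
opening: 0.32
```

Run:
```python
from h import *
w=cam('wrist'); save(w,'w4.png'); s=r.sense();print(s['eef_pos'],s['opening'],s['contact_force']); y=np.radians(-11.2);u=np.array([np.cos(y),np.sin(y),0])
plan(s['eef_pos']-110*u)
```

```text
[ 424.19238246 -305.73129415  236.59155862] 0.3166354047803079 [ 0.00585641  0.34815036 -2.25166952]
tgt [ 316.3 -284.4  236.6] shift cm [-1.0e-02 -1.1e+01  2.0e-02] roll None dist mm 110.0
```

View pics/w4.png

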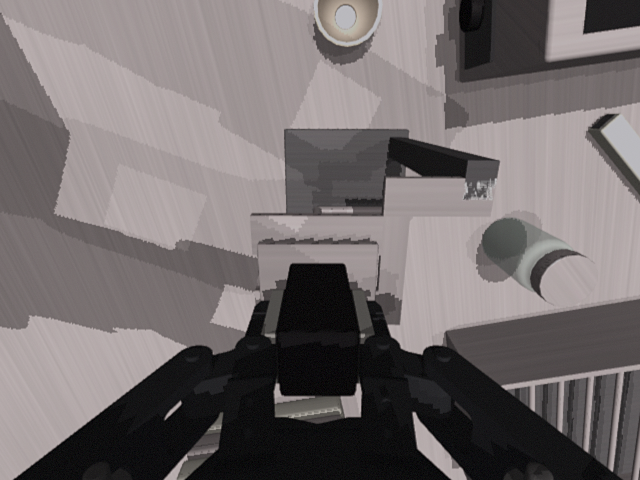

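Emit:
{"name": "drive_tool", "arguments": {
  "moves": [
    [1,[0,-2,0],0],
    [1,[0,-4.5,0],0],
    [1,[0,-7.5,0],0],
    [1,[0,-10.5,0],0],
    [1,[0,-13.5,0],0],
    [1,[0,-15,0],0],
    [1,[0,-15,0],0]
  ]
}}

```text
clock: 6.0
eef_pos: [276.3, -276.4, 237.0]
tcp_rot: [-3.14, -0.0, 1.374]
contact_force: [0.8, -1.2, -2.4]
opening: 0.322
```

Run:
```python
from h import *
np.set_printoptions(precision=1,suppress=True)
t=cam('top'); save(t,'t_gap2.png',(300,90,380,260),3.5)
M=np.array([592.1,-24.,0]);g=np.radians(-3.7);u=np.array([np.cos(g),np.sin(g),0]);v=np.array([-u[1],u[0],0])
for p in [(246,343),(267,347),(281,215)]:
    q=atz(t,(220+p[0]/2.4,80+p[1]/2.4),20); print(q,'gap xy',(q-M)@u,(q-M)@v)
plan(M-135*u+[0,0,265],np.radians(86.3))
plan(M-135*u+[0,0,250],np.radians(86.3))
w=cam('wrist');save(w,'w5.png')
```

```text
[631.4  -8.4  20. ] gap xy 38.22593198782015 18.12890476212297
[627.7 -29.2  20. ] gap xy 35.840288641230934 -2.8544548780828616
[759.2 -42.1  20. ] gap xy 167.92232442928582 -7.268759179257099
tgt [457.4 -15.3 265. ] shift cm [29.2 12.6 -2.8] roll -7.6 dist mm 318.8
tgt [457.4 -15.3 250. ] shift cm [29.2 12.6 -1.3] roll -7.6 dist mm 317.8
```

View pics/t_gap2.png

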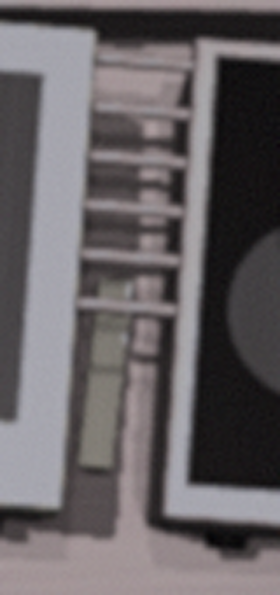

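View pics/w5.png

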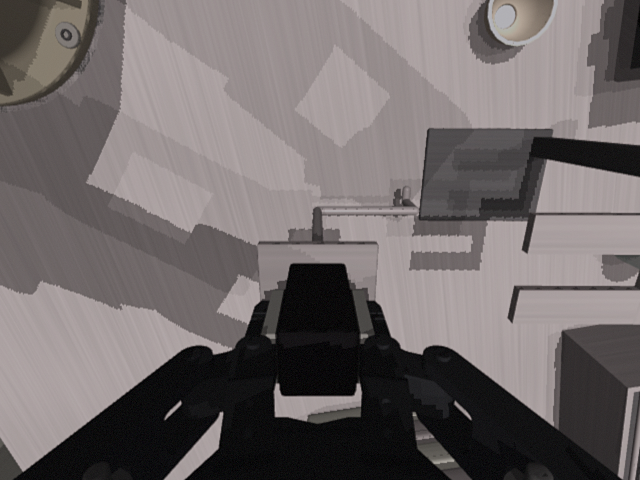

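```bash
cat >> h.py <<'E'
GM=np.array([592.1,-24.,0]);_g=np.radians(-3.7);GU=np.array([np.cos(_g),np.sin(_g),0]);GV=np.array([-GU[1],GU[0],0])
def gap(x,y,z): return GM+x*GU+y*GV+np.array([0,0,z])
E
python3 - <<'E'
from h import *
plan(gap(-135,5,260),np.radians(86.3))
E
```

```text
tgt [457.7 -10.3 260. ] shift cm [29.66 12.45 -2.3 ] roll -7.5 dist mm 322.5
```

Emit:
{"name": "drive_tool", "arguments": {
  "moves": [
    [1,[1,0,-2.3],0],
    [1,[5,2,-2.3],-1],
    [1,[9,4,-2.3],-2],
    [1,[13.5,6,-2.3],-3.5],
    [1,[18,8,-2.3],-5],
    [1,[22.5,10,-2.3],-6.5],
    [1,[26.5,11.5,-2.3],-7.5],
    [1,[29.7,12.4,-2.3],-7.5],
    [1,[29.7,12.4,-2.3],-7.5],
    [1,[29.7,12.4,-2.3],-7.5]
  ]
}}

```text
clock: 7.35
eef_pos: [457.3, -9.8, 259.7]
tcp_rot: [-3.14, 0.0, 1.506]
contact_force: [-0.2, -0.1, -1.6]
opening: 0.324
```

Run:
```python
from h import *
np.set_printoptions(precision=1,suppress=True)
w=cam('wrist');save(w,'w6.png');t=cam('top'); save(t,'t6.png',(250,80,450,360),2.1);s=cam('scene'); save(s,'s6.png',(180,150,480,400),2.4)
print(r.sense()['eef_pos'],r.sense()['tcp_rot'])
for d in [(-135,5,240),(95,5,240),(95,5,207)]: plan(gap(*d),np.radians(86.3))
# predicted toe & where
print('toe proj top',proj(t,gap(-45,5,59)),'scene',proj(s,gap(-45,5,59)))
for n in ('top','wrist'):
  print([(x['at'],x['score']) for x in r.spot_point('rod_toe',n)])
```

```text
[457.1 -10.5 260. ] [-3.1  0.   1.5]
tgt [457.7 -10.3 240. ] shift cm [0.  0.1 2. ] roll -0.1 dist mm 20.0
tgt [687.2 -25.1 240. ] shift cm [ 0.1 23.1  2. ] roll -0.1 dist mm 231.5
tgt [687.2 -25.1 207. ] shift cm [ 0.1 23.1  5.3] roll -0.1 dist mm 236.6
toe proj top [326.3 258.4] scene [306.1 266.8]
[([322.7, 256.9], 0.55)]
[([407.0, 199.7], 0.61)]
```

View pics/w6.png

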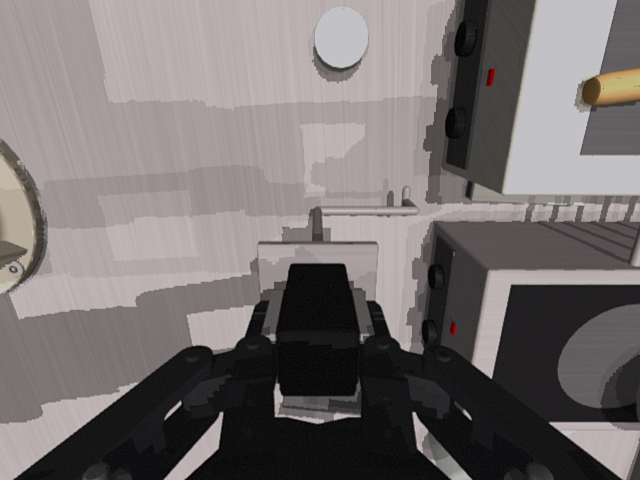

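View pics/t6.png

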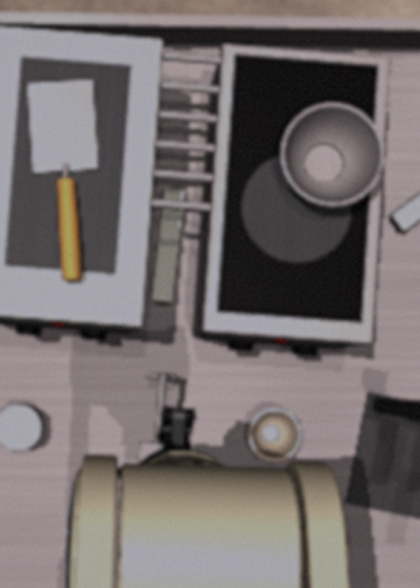

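View pics/s6.png

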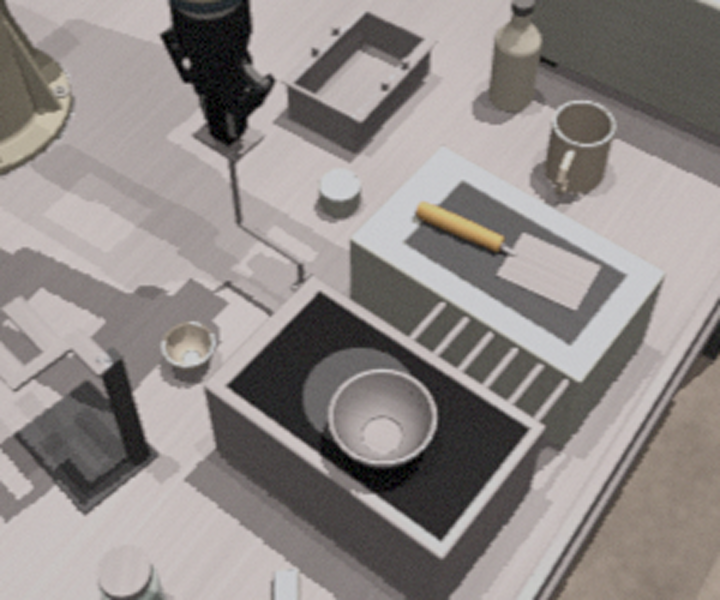

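Run:
```python
from h import *
import json
t=cam('top'); save(t,'t6z.png',(300,235,360,290),10)
w=cam('wrist'); save(w,'w6z.png',(290,170,450,260),5)
for d in [(-45,-11,59),(-45,21,59),(-45,5,59),(-135,5,82)]: print(d,(proj(t,gap(*d))-[300,235])*10,(proj(w,gap(*d))-[290,170])*5)
```

```text
(-45, -11, 59) [332.61871196 238.73383716] [573.22843875 235.48769369]
(-45, 21, 59) [192.44804045 228.39060244] [586.25158856  82.09682828]
(-45, 5, 59) [262.55629922 233.5639113 ] [579.64325232 159.93194732]
(-135, 5, 82) [238.03646537 638.96619863] [137.77642966 188.66915349]
```

View pics/t6z.png

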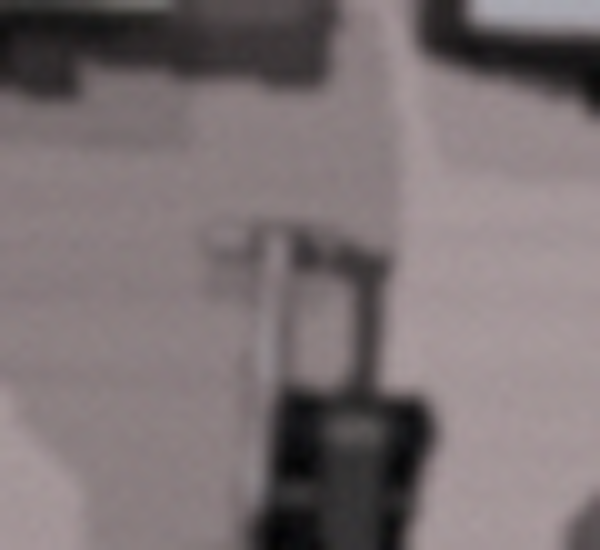

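View pics/w6z.png

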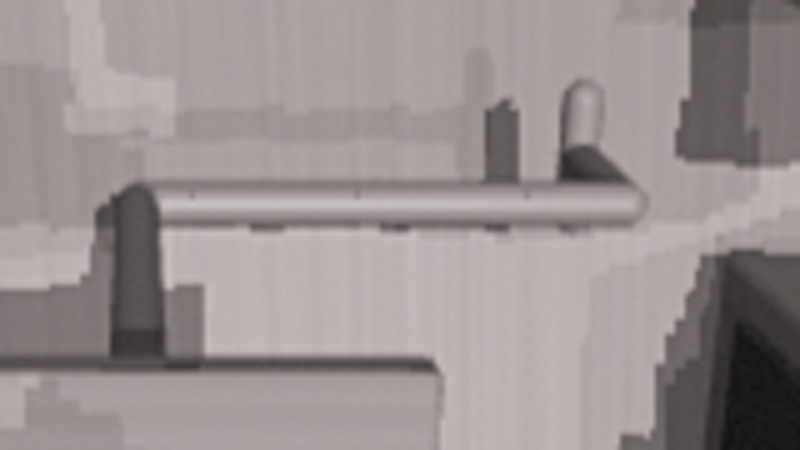

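Emit:
{"name": "drive_tool", "arguments": {
  "moves": [
    [1,[0,0.5,1.2],0],
    [1,[0,3.5,2],0],
    [1,[0,7.5,2],0],
    [1,[0,11.5,2],0],
    [1,[0,15.5,2],0],
    [1,[0,19.5,2],0],
    [1,[0.1,22.3,2],0],
    [1,[0.1,23.1,2],0],
    [1,[0.1,23.1,2],0]
  ]
}}

```text
clock: 8.82
eef_pos: [687.2, -24.8, 238.9]
tcp_rot: [-3.139, -0.0, 1.504]
contact_force: [0.2, 0.5, -1.6]
opening: 0.318
```

Run:
```python
from h import *
t=cam('top'); save(t,'t7.png',(290,90,390,260),3.5);w=cam('wrist');save(w,'w7.png')
print(r.sense()['contact_force'])
for d in [(95,5,207)]: plan(gap(*d),np.radians(86.3))
```

```text
[ 0.0414827  -0.083614   -2.27897527]
tgt [687.2 -25.1 207. ] shift cm [-0.04  0.07  3.26] roll -0.1 dist mm 32.6
```

View pics/w7.png

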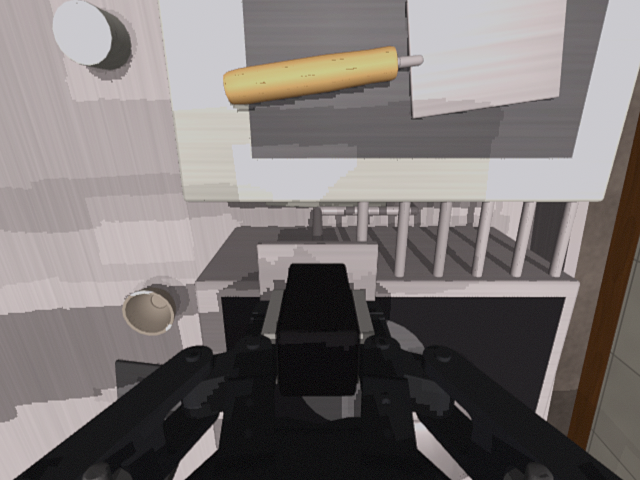

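View pics/t7.png

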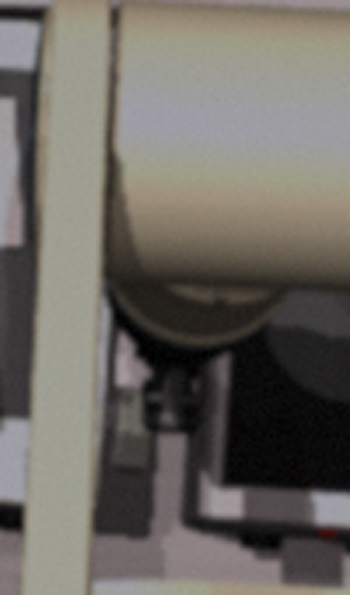

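Emit:
{"name": "drive_tool", "arguments": {
  "moves": [
    [1,[0,0,1.2],0],
    [1,[0,0,2.2],0],
    [1,[0,0,3.0],0],
    [1,[0,0,3.2],0],
    [1,[0,0,3.2],0]
  ]
}}

```text
clock: 9.55
eef_pos: [686.6, -24.7, 207.5]
tcp_rot: [-3.14, -0.0, 1.504]
contact_force: [0.0, -0.1, -2.4]
opening: 0.321
```

Run:
```python
from h import *
print(r.sense()['contact_force'],r.sense()['eef_pos'])
for x in (80,0,-60,-115): plan(gap(x,5,207),np.radians(86.3))
```

```text
[ 0.0295594  -0.14107736 -2.35018019] [686.58340782 -24.6561604  207.49496379]
tgt [672.3 -24.2 207. ] shift cm [-0.05 -1.43  0.05] roll -0.1 dist mm 14.3
tgt [592.4 -19.  207. ] shift cm [-0.06 -9.43  0.07] roll -0.1 dist mm 94.3
tgt [532.5 -15.1 207. ] shift cm [ -0.07 -15.43   0.08] roll -0.1 dist mm 154.3
tgt [477.7 -11.6 207. ] shift cm [ -0.08 -20.93   0.09] roll -0.1 dist mm 209.3
```

Emit:
{"name": "drive_tool", "arguments": {
  "moves": [
    [1,[0,-0.8,0],0],
    [1,[0,-1.8,0],0],
    [1,[0,-3.0,0],0],
    [1,[0,-4.4,0],0],
    [1,[0,-5.8,0],0],
    [1,[0,-7.2,0],0],
    [1,[0,-8.6,0],0],
    [1,[0,-10,0],0]
  ]
}}

```text
clock: 10.55
eef_pos: [585.9, -18.0, 207.8]
tcp_rot: [-3.14, -0.0, 1.504]
contact_force: [0.8, -1.1, -1.1]
opening: 0.32
```

Run:
```python
from h import *
w=cam('wrist');save(w,'w8.png');s=cam('scene');save(s,'s8.png',(200,180,440,380),3)
print(r.sense()['contact_force'],r.sense()['eef_pos'])
for x in (-60,-115): plan(gap(x,5,207),np.radians(86.3))
```

```text
[-0.6569127  -1.32205643 -2.11017286] [585.00380055 -17.8773785  207.61518348]
tgt [532.5 -15.1 207. ] shift cm [-0.07 -5.25  0.08] roll -0.1 dist mm 52.5
tgt [477.7 -11.6 207. ] shift cm [ -0.08 -10.75   0.1 ] roll -0.1 dist mm 107.5
```

View pics/w8.png

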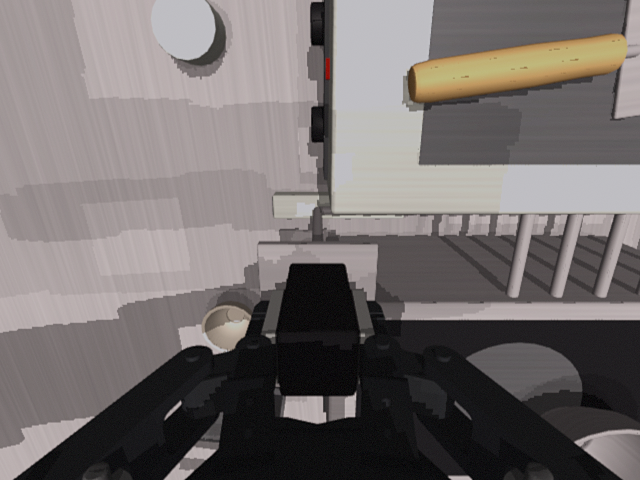

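View pics/s8.png

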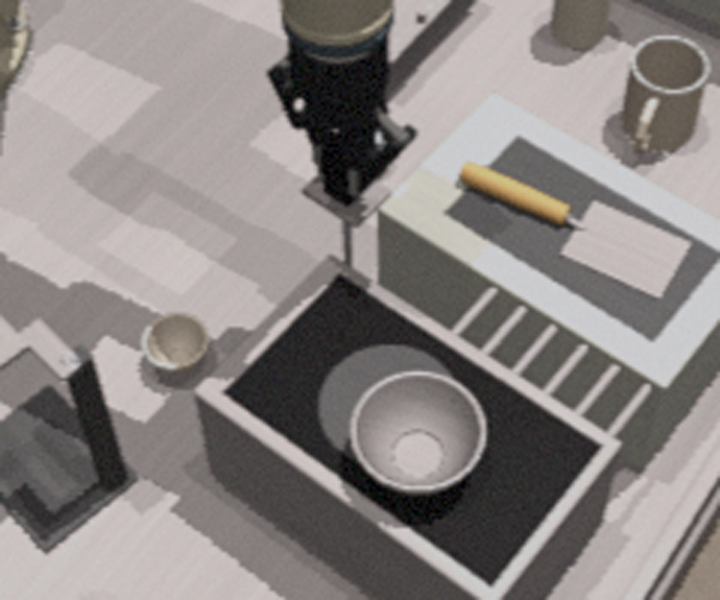

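Emit:
{"name": "drive_tool", "arguments": {
  "moves": [
    [1,[0,-1,0],0],
    [1,[0,-2.2,0],0],
    [1,[0,-3.6,0],0],
    [1,[0,-5.0,0],0],
    [1,[0,-6.4,0],0],
    [1,[0,-7.8,0],0],
    [1,[0,-9.2,0],0],
    [1,[0,-10.3,0],0],
    [1,[0,-10.8,0],0],
    [1,[0,-10.8,0],0]
  ]
}}

```text
clock: 11.9
eef_pos: [477.1, -10.7, 208.1]
tcp_rot: [-3.138, 0.0, 1.504]
contact_force: [0.3, -0.3, -2.1]
opening: 0.316
```

Run:
```python
from h import *
w=cam('wrist');save(w,'w9.png');np.savez('w9.npz',P=w['P']);s=cam('scene');save(s,'s9.png',(150,180,390,380),3)
print(r.sense()['contact_force'],r.sense()['eef_pos'])
for n in ('wrist','scene'):
  for x in r.spot_point('bar_center',n)[:3]:
    p=atz(w if n=='wrist' else s,x['at'],10); print(n,x['at'],x['score'],p,(p-GM)@GU,(p-GM)@GV)
```

```text
[ 0.51161753  0.01976239 -2.93567963] [477.5212811  -10.73801114 208.06693091]
wrist [337.4, 202.1] 0.71 [497.11271489 -11.21748609  10.        ] -95.61418047609689 6.626121505851254
scene [301.5, 415.4] 0.85 [ 765.6114034 -336.4066182   10.       ] 193.3100595883692 -300.55835218543984
scene [289.2, 266.3] 0.75 [484.80273274 -14.56554553  10.        ] -107.68244591592091 2.4906491359322533
scene [241.5, 409.0] 0.72 [ 640.87438231 -403.9685625    10.        ] 73.19296627648441 -376.029039493776
```

View pics/w9.png

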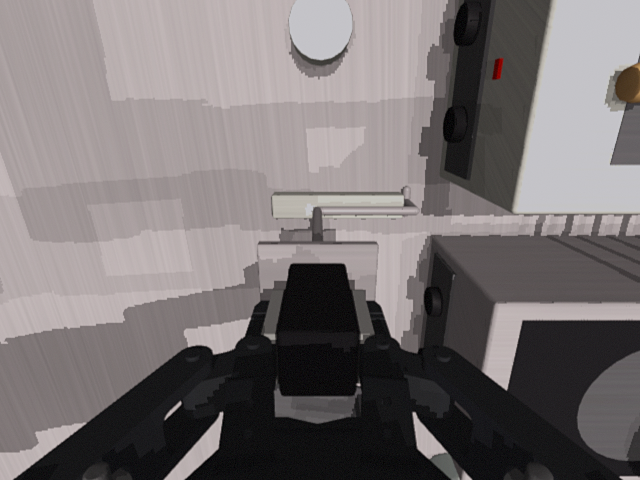

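View pics/s9.png

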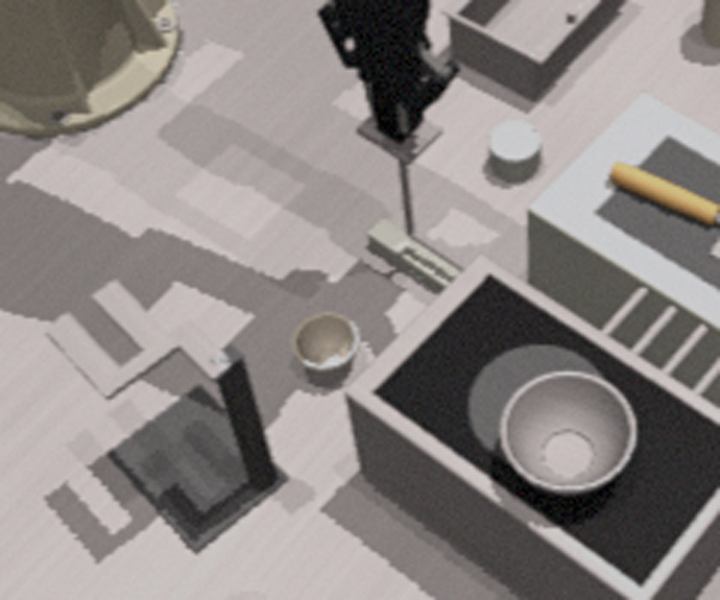

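Run:
```python
from h import *
plan((276.3,-276.4,268),1.374)
plan((276.3,-276.4,237),1.374)
```

```text
tgt [ 276.3 -276.4  268. ] shift cm [-27.84 -18.34  -5.94] roll 7.5 dist mm 338.6
tgt [ 276.3 -276.4  237. ] shift cm [-27.84 -18.33  -2.84] roll 7.5 dist mm 334.5
```

Emit:
{"name": "drive_tool", "arguments": {
  "moves": [
    [1,[0,0,-2.5],0],
    [1,[0,0,-5.9],0],
    [1,[-3,-2,-5.9],0.5],
    [1,[-7.5,-5,-5.9],1.5],
    [1,[-12,-8,-5.9],3],
    [1,[-16.5,-11,-5.9],4.5],
    [1,[-21,-14,-5.9],6],
    [1,[-25,-16.5,-5.9],7.5],
    [1,[-27.8,-18.3,-5.9],7.5],
    [1,[-27.8,-18.3,-4.4],7.5],
    [1,[-27.8,-18.3,-2.9],7.5],
    [1,[-27.8,-18.3,-2.9],7.5]
  ]
}}

```text
clock: 13.6
eef_pos: [276.3, -274.6, 236.0]
tcp_rot: [-3.136, -0.002, 1.375]
contact_force: [0.4, 0.2, -1.7]
opening: 0.319
```

Run:
```python
from h import *
w=cam('wrist');save(w,'w10.png');print(r.sense()['tcp_rot'],r.sense()['eef_pos'],r.sense()['clock'])
plan((424.4,-305.7,237),1.375);plan((350,-290.8,237),1.375)
t=cam('top');save(t,'t10.png',(230,200,520,380),2.6)
```

```text
[-3.13661529e+00 -8.23087044e-04  1.37487484e+00] [ 276.71671224 -275.02484768  236.79723278] 13.65
tgt [ 424.4 -305.7  237. ] shift cm [-0.13 15.08 -0.1 ] roll -0.0 dist mm 150.8
tgt [ 350.  -290.8  237. ] shift cm [-0.12  7.5  -0.06] roll -0.0 dist mm 75.0
```

View pics/w10.png

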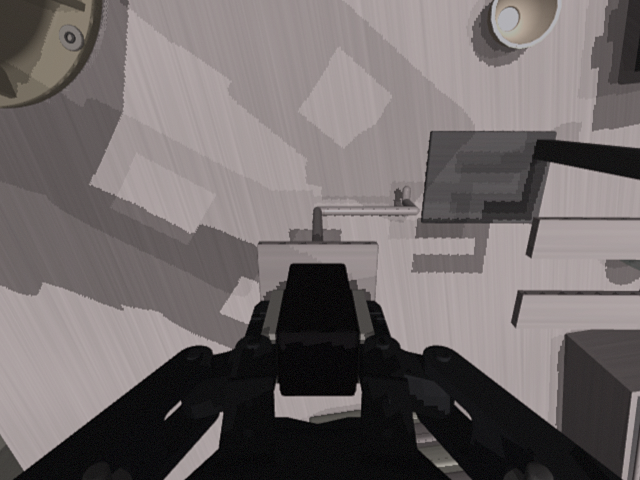

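View pics/t10.png

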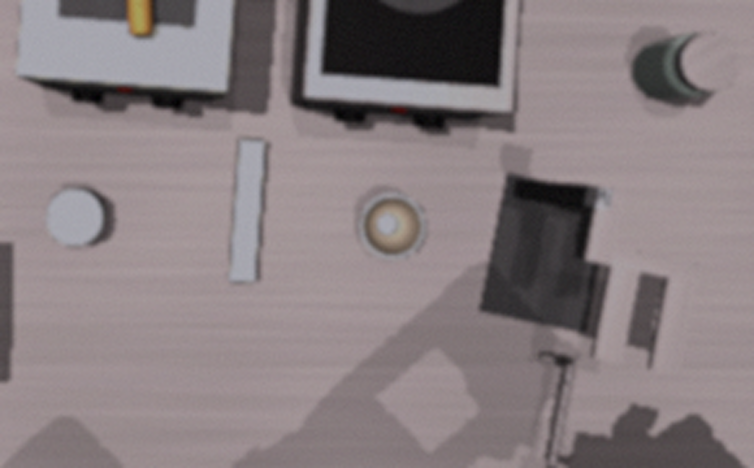

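Emit:
{"name": "drive_tool", "arguments": {
  "moves": [
    [1,[-0.1,3,-0.1],0],
    [1,[-0.1,6,-0.1],0],
    [1,[-0.1,9,-0.1],0],
    [1,[-0.1,12,-0.1],0],
    [1,[-0.1,14,-0.1],0],
    [1,[-0.1,15.1,-0.1],0],
    [1,[-0.1,15.1,-0.1],0]
  ]
}}

```text
clock: 14.58
eef_pos: [425.1, -305.6, 237.7]
tcp_rot: [-3.137, -0.0, 1.376]
contact_force: [-0.6, 0.3, -2.9]
opening: 0.319
```

Run:
```python
from h import *
np.set_printoptions(precision=2,suppress=True)
w=cam('wrist');save(w,'w11.png');s=r.sense();print(s['tcp_rot'],s['eef_pos'],s['contact_force'])
plan((424.4,-305.7,226),1.375)
t=cam('top')
c=[atz(t,(230+x/2.6,200+y/2.6),20) for x,y in [(240,138),(266,141),(257,282),(231,281)]]
print(np.array(c),np.mean(c,0),(np.mean(c,0)-GM)@GU)
d=(c[0]+c[1]-c[2]-c[3]);print('yaw',np.degrees(np.arctan2(d[1],d[0])),np.linalg.norm(d)/2)
```

```text
[-3.14 -0.    1.38] [ 424.45 -305.48  237.62] [-0.45 -0.48 -3.1 ]
tgt [ 424.4 -305.7  226. ] shift cm [-0.02  0.01  1.16] roll 0.0 dist mm 11.6
[[559.97  -8.52  20.  ]
 [557.46 -32.19  20.  ]
 [429.89 -24.99  20.  ]
 [430.64  -1.45  20.  ]] [494.49 -16.79  20.  ] -97.87162854555874
yaw -3.1792081505277205 128.64467354609417
```

View pics/w11.png

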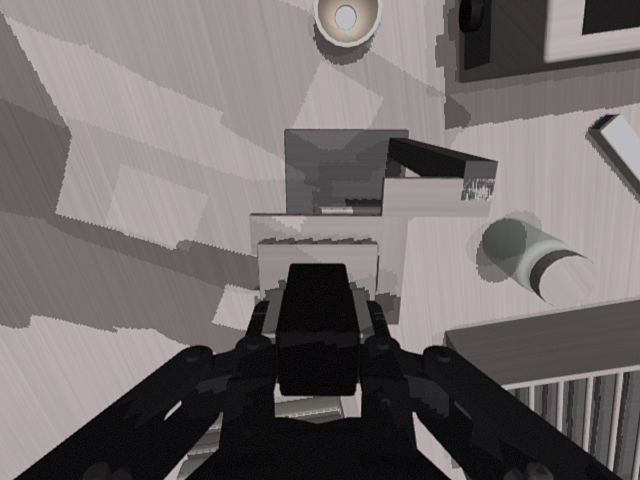

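Same picture as at lift-off (w4). Lower onto the tines.

Emit:
{"name": "drive_tool", "arguments": {
  "moves": [
    [1,[0,0,0.5],0],
    [1,[0,0,0.9],0],
    [1,[0,0,1.1],0],
    [1,[0,0,1.2],0],
    [1,[0,0,1.2],0]
  ]
}}

```text
clock: 15.3
eef_pos: [423.5, -305.4, 227.2]
tcp_rot: [-3.136, -0.0, 1.375]
contact_force: [-7.9, 5.3, 16.7]
opening: 0.321
```

Run:
```python
from h import *
w=cam('wrist');save(w,'w12.png');s=r.sense();print(s['tcp_rot'],s['eef_pos'],s['contact_force'])
```

```text
[-3.13628898e+00 -1.87923097e-04  1.37484878e+00] [ 423.52251057 -305.37159355  227.1864755 ] [-7.63643176  3.9126557  16.12905855]
```

View pics/w12.png

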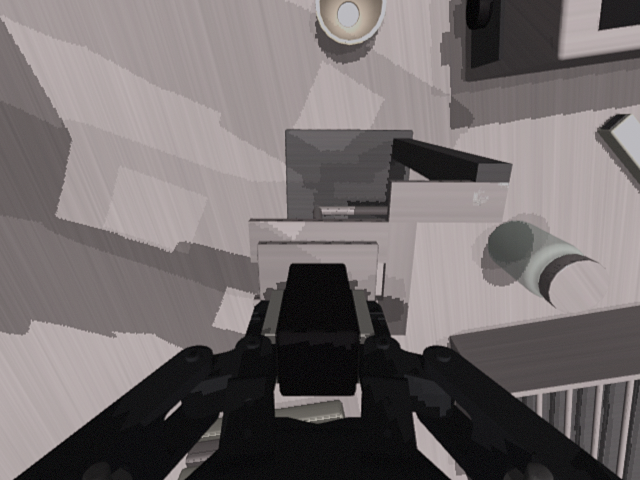

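Emit:
{"name": "drive_tool", "arguments": {
  "moves": [
    [1,[0,0,-0.1],0],
    [0.7,[0,0,-0.1],0],
    [0.4,[0,0,-0.1],0],
    [0,[0,0,-0.1],0],
    [0,[0,0,-0.1],0],
    [0,[0,0,-0.1],0],
    [0,[0,0,-0.1],0]
  ]
}}

```text
clock: 16.23
eef_pos: [423.5, -305.3, 228.2]
tcp_rot: [-3.136, -0.0, 1.375]
contact_force: [0.1, -0.5, 0.6]
opening: 1.002
```

Run:
```python
from h import *
w=cam('wrist');save(w,'w13.png');s=r.sense();print(s['opening'],s['eef_pos'],s['contact_force'])
```

```text
1.000035673043308 [ 423.52350723 -305.35022231  228.18394323] [-0.13132212 -0.05691037  0.7050115 ]
```

View pics/w13.png

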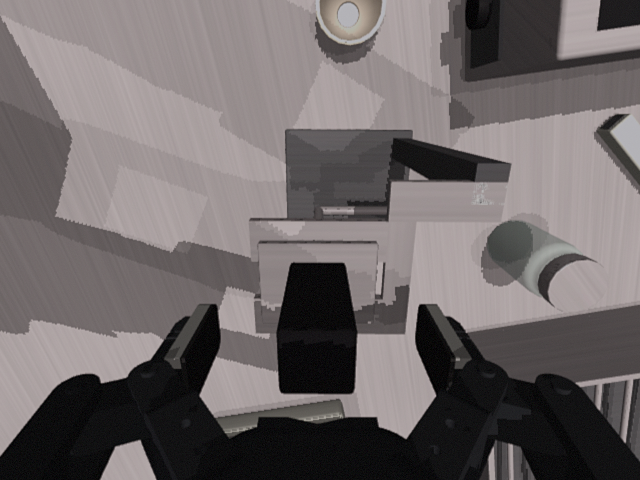

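Run:
```python
from h import *
plan((494,-17,250),np.radians(176.5))
```

```text
tgt [494 -17 250] shift cm [29.66  1.29 -2.18] roll -97.7 dist mm 297.6
```

Emit:
{"name": "drive_tool", "arguments": {
  "moves": [
    [0,[0,0,-4],0],
    [0,[0,0,-9],0],
    [0,[1.5,0,-12],-10],
    [0,[5,0,-12],-20],
    [0,[9,0.3,-12],-30],
    [0,[13,0.5,-11],-40],
    [0,[17,0.8,-10],-50],
    [0,[21,1,-8],-60],
    [0,[25,1.2,-6],-70],
    [0,[29,1.3,-4],-80],
    [0,[29.7,1.3,-2.2],-90],
    [0,[29.7,1.3,-2.2],-98]
  ]
}}

```text
clock: 17.77
eef_pos: [493.4, -15.6, 248.7]
tcp_rot: [3.141, -0.008, 3.092]
contact_force: [0.4, -1.1, 0.3]
opening: 0.998
```

Emit:
{"name": "drive_tool", "arguments": {
  "moves": [
    [0,[0,0,0],0],
    [0,[0,0,0],0]
  ]
}}

```text
clock: 18.02
eef_pos: [493.4, -15.7, 248.8]
tcp_rot: [3.141, -0.008, 3.089]
contact_force: [-0.1, -0.5, 0.4]
opening: 0.999
```

Run:
```python
from h import *
w=cam('wrist');save(w,'w14.png');np.savez('w14.npz',P=w['P']);s=r.sense();print(s['tcp_rot'],s['eef_pos'],s['qpos'],s['clock'])
t=cam('top');save(t,'t14.png',(220,80,540,360),2.4)
```

```text
[ 3.14061894 -0.00755493  3.08922115] [493.47000525 -15.76299678 248.88052541] [-3.57334936e-02  1.32912157e-01  1.88274360e+00  1.21347398e-03
  1.13347486e+00 -1.55467270e+00] 18.075
```

View pics/w14.png

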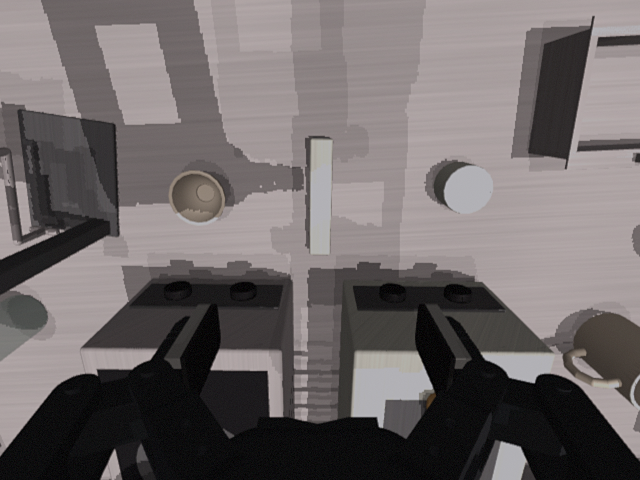

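View pics/t14.png

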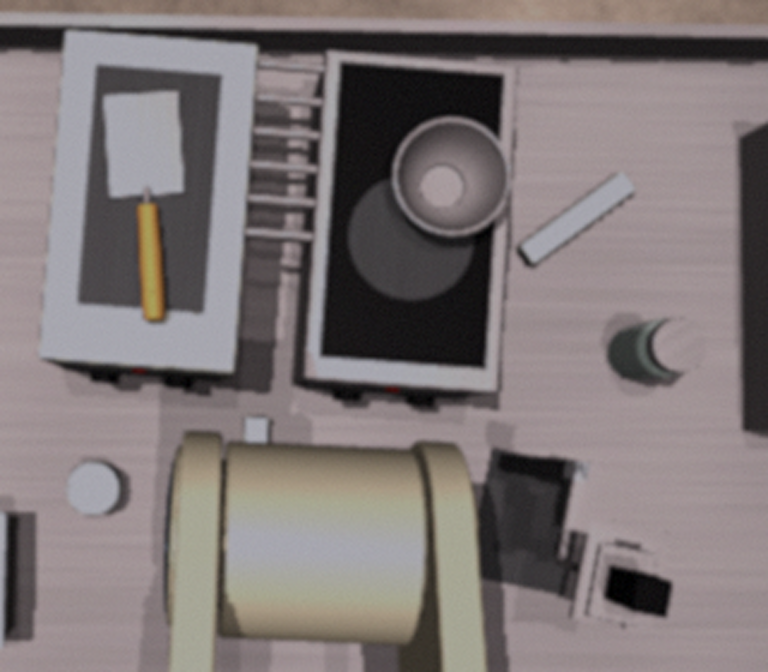

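Run:
```python
from h import *
np.set_printoptions(precision=2,suppress=True)
w=cam('wrist');im=w['img']
save(w,'w14z.png',(290,125,350,265),4.2)
g=cv2.cvtColor(im,cv2.COLOR_RGB2GRAY)
for row in (155,200,240): print(row,g[row,300:340])
for col in (315,321,326): print(col,g[130:146,col],g[246:262,col])
```

```text
155 [134 134 134 134 138 134  73  67  67  68 100 156 178 175 172 169 172 176
 177 176 176 177 177 175 176 177 177 176 177 177 178 168 140 135 137 136
 136 137 137 136]
200 [147 149 147 150 145  87  82  84  81  92 141 181 181 177 178 178 177 177
 178 178 178 177 177 177 178 178 178 177 178 179 174 142 167 168 167 167
 168 167 168 168]
240 [146 145 145 147 149 145  86  81  77  87 158 181 177 177 177 176 177 177
 177 176 178 177 178 177 177 177 177 177 178 167 128 145 147 146 145 148
 147 147 147 147]
315 [136 134 134 136 139 121  61  53 102 146 165 173 171 171 170 170] [177 176 177 177 177 178 178 165 139 144 148 149 148 146 148 150]
321 [134 133 134 137 119  70  57  58 102 148 172 179 178 177 177 178] [178 177 178 178 178 178 178 169 146 145 148 146 147 148 149 149]
326 [135 134 134 135 137 138 117  56  96 140 170 179 177 176 177 176] [178 177 176 177 177 178 179 172 156 144 146 146 147 147 150 149]
```

View pics/w14z.png

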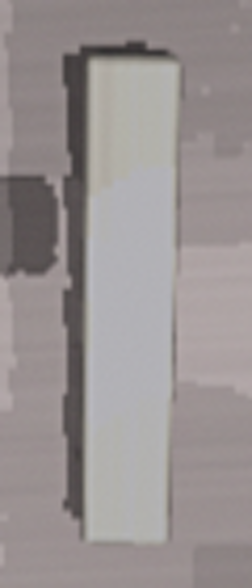

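Run:
```python
from h import *
np.set_printoptions(precision=2,suppress=True)
w=cam('wrist')
for z in (18,20,22):
  a=atz(w,(321.4,138.3),z);b=atz(w,(319.2,253.6),z);d=b-a
  l=atz(w,(309.8,200),z);q=atz(w,(330.7,200),z)
  print(z,a,b,(a+b)/2,np.linalg.norm(d),np.degrees(np.arctan2(d[1],d[0])),'width',np.linalg.norm(l-q))
c=(atz(w,(321.4,138.3),20)+atz(w,(319.2,253.6),20))/2
plan((c[0],c[1],70),np.radians(176.5));plan((c[0],c[1],6),np.radians(176.5))
```

```text
18 [430.55  -8.97  18.  ] [559.63 -17.57  18.  ] [495.09 -13.27  18.  ] 129.37023340172738 -3.8110815386315156 width 23.088042889655956
20 [430.44  -8.99  20.  ] [558.83 -17.54  20.  ] [494.64 -13.26  20.  ] 128.67932349634557 -3.811081538631514 width 22.964739737849705
22 [430.33  -9.01  22.  ] [558.04 -17.51  22.  ] [494.19 -13.26  22.  ] 127.98841359096375 -3.811081538631514 width 22.841436586043447
tgt [494.6 -13.3  70. ] shift cm [-0.23  0.24 17.89] roll 0.6 dist mm 178.9
tgt [494.6 -13.3   6. ] shift cm [-0.28  0.23 24.29] roll 0.6 dist mm 242.9
```

Emit:
{"name": "drive_tool", "arguments": {
  "moves": [
    [0,[-0.2,0.1,5],0.5],
    [0,[-0.2,0.1,10],0.5],
    [0,[-0.2,0.1,14],0.5],
    [0,[-0.2,0.1,17],0.5],
    [0,[-0.2,0.1,17],0.5]
  ]
}}

```text
clock: 18.85
eef_pos: [492.7, -14.7, 77.3]
tcp_rot: [3.141, -0.012, 3.081]
contact_force: [0.0, 0.0, 0.4]
opening: 1.0
```

Run:
```python
from h import *
w=cam('wrist');save(w,'w15.png');s=r.sense();print(s['tcp_rot'],s['eef_pos'],s['clock'])
plan((494.6,-13.8,3),np.radians(176.3))
print(proj(w,(494.6,-14.5,20)))
```

```text
[ 3.1406955  -0.00909876  3.08108434] [493.91706254 -14.74768864  78.71711723] 18.9
tgt [494.6 -13.8   3. ] shift cm [-0.13  0.09  7.57] roll 0.2 dist mm 75.7
[319.03578928 261.01399195]
```

View pics/w15.png

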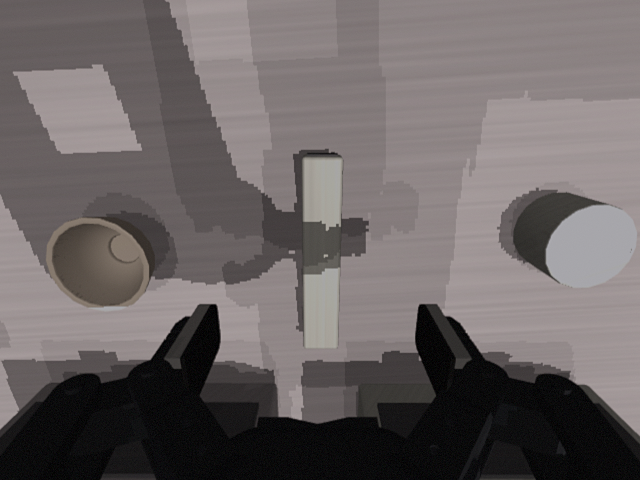

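Run:
```python
from h import *
np.set_printoptions(precision=2,suppress=True)
w=cam('wrist');w0=dict(w);w0['P']=np.load('w14.npz')['P']
A=tri([ray(w0,(321.4,138.3)),ray(w,(322,156))]);B=tri([ray(w0,(319.2,253.6)),ray(w,(320.5,348))])
print(A,B,(A[0]+B[0])/2); print((atz(w,(322,156),20)+atz(w,(320.5,348),20))/2)
plan((495,-14,3),np.radians(176.3))
```

```text
(array([428.78,  -9.18,  48.98]), [np.float64(0.13042526837672422), np.float64(0.1304252683767317)]) (array([555.07, -17.19,  29.01]), [np.float64(0.16500967906053368), np.float64(0.16500967906052186)]) [491.92 -13.18  38.99]
[496.71 -13.2   20.  ]
tgt [495 -14   3] shift cm [-0.07  0.07  7.66] roll 0.2 dist mm 76.6
```

Emit:
{"name": "drive_tool", "arguments": {
  "moves": [
    [0,[-0.1,0.1,3],0],
    [0,[-0.1,0.1,5.5],0],
    [0,[-0.1,0.1,7],0],
    [0,[-0.1,0.1,7.6],0],
    [0,[-0.1,0.1,7.6],0]
  ]
}}

```text
clock: 19.58
eef_pos: [495.7, -13.7, 4.1]
tcp_rot: [3.141, -0.006, 3.081]
contact_force: [-0.3, 0.2, 0.5]
opening: 1.001
```

Run:
```python
from h import *
w=cam('wrist');save(w,'w16.png');s=r.sense();print(s['tcp_rot'],s['eef_pos'],s['contact_force'])
```

```text
[ 3.14059645 -0.00616015  3.08109577] [495.84407504 -13.74519382   4.26125517] [-0.03551775 -0.07084926  0.73050915]
```

View pics/w16.png

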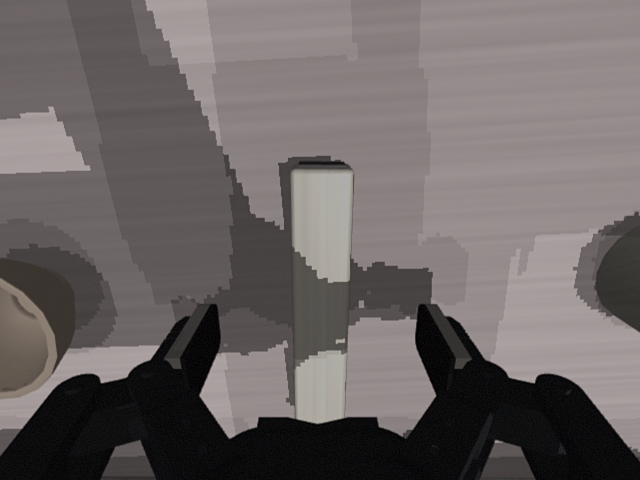

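Bar centred between the fingers (col 320). Close and lift a little.

Emit:
{"name": "drive_tool", "arguments": {
  "moves": [
    [0.5,[0,0,0.1],0],
    [0.8,[0,0,0.1],0],
    [1,[0,0,0.1],0],
    [1,[0,0,0.1],0],
    [1,[0,0,0.1],0],
    [1,[0,0,0.1],0],
    [1,[0,0,0.1],0],
    [1,[0,0,-2],0],
    [1,[0,0,-6],0],
    [1,[0,0,-10],0],
    [1,[0,0,-12],0],
    [1,[0,0,-12],0]
  ],
  "grip_force": 60
}}

```text
clock: 21.12
eef_pos: [497.6, -13.9, 125.6]
tcp_rot: [3.141, -0.003, 3.081]
contact_force: [-0.7, 0.1, -1.7]
opening: 0.269
```

Run:
```python
from h import *
w=cam('wrist');save(w,'w17.png');s=r.sense();print(s['tcp_rot'],s['eef_pos'],s['contact_force'],s['opening'])
plan((404,303,124),np.radians(180))
```

```text
[ 3.14055906 -0.00522904  3.08112477] [496.67081487 -13.90001947 124.31544524] [-0.56053588 -0.49491813 -1.41744393] 0.26466231864699197
tgt [404 303 124] shift cm [11.16 31.07  0.12] roll -3.5 dist mm 330.2
```

View pics/w17.png

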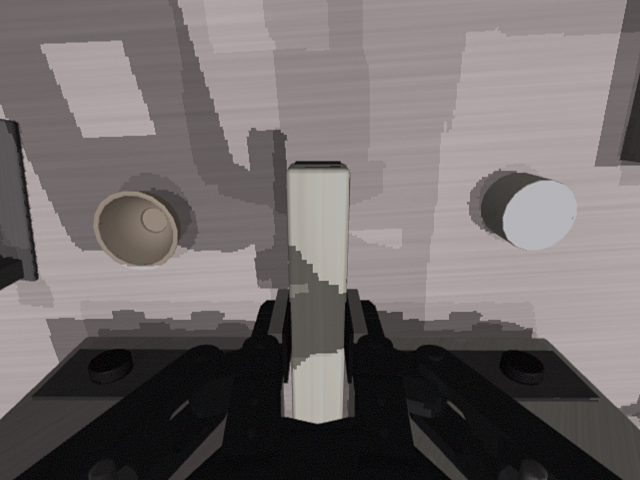

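Emit:
{"name": "drive_tool", "arguments": {
  "moves": [
    [1,[1.5,4,-1],0],
    [1,[3.3,9,-1],-1],
    [1,[5.2,14,-1],-2],
    [1,[7,19,-1],-3.5],
    [1,[8.8,24,-1],-3.5],
    [1,[10.4,28.5,-1],-3.5],
    [1,[11.2,31.1,-1],-3.5],
    [1,[11.2,31.1,-1],-3.5],
    [1,[11.2,31.1,-1],-3.5]
  ]
}}

```text
clock: 22.3
eef_pos: [403.1, 302.4, 134.1]
tcp_rot: [-3.141, -0.007, -3.141]
contact_force: [-1.0, 0.1, -0.4]
opening: 0.269
```

Run:
```python
from h import *
np.set_printoptions(precision=2,suppress=True)
w=cam('wrist');save(w,'w18.png');s=r.sense();print(s['tcp_rot'],s['eef_pos'],s['opening'],s['clock'])
t=cam('top');save(t,'t18.png',(120,270,250,370),6)
for n in ('wrist','top'):
  print(n,[(x['at'],x['score']) for x in r.spot_point('pan_rest',n)][:2],proj(w if n=='wrist' else t,(404,303,65)))
print('stops pred',[proj(w,(404+dx,303+dy,77)) for dx in(-55,55) for dy in (-23,23)])
```

```text
[-3.14 -0.01 -3.14] [403.36 302.17 134.32] 0.2650115887357171 22.35
wrist [] [319.57 252.35]
top [([183.2, 323.0], 0.7)] [183.   321.43]
stops pred [array([280.15, 170.98]), array([360.  , 171.15]), array([285.41, 334.36]), array([353.27, 334.5 ])]
```

View pics/w18.png

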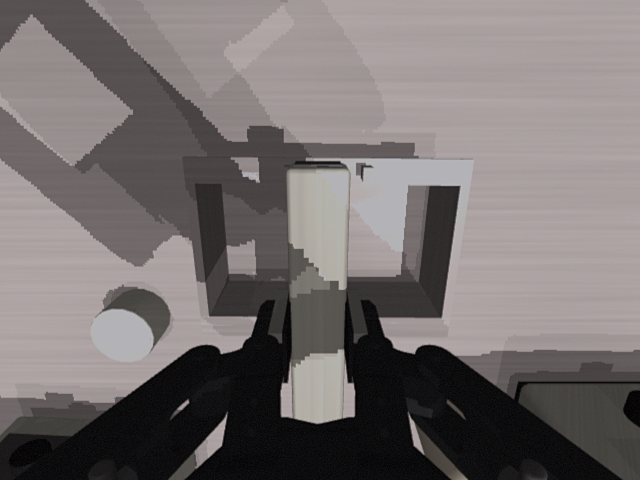

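View pics/t18.png

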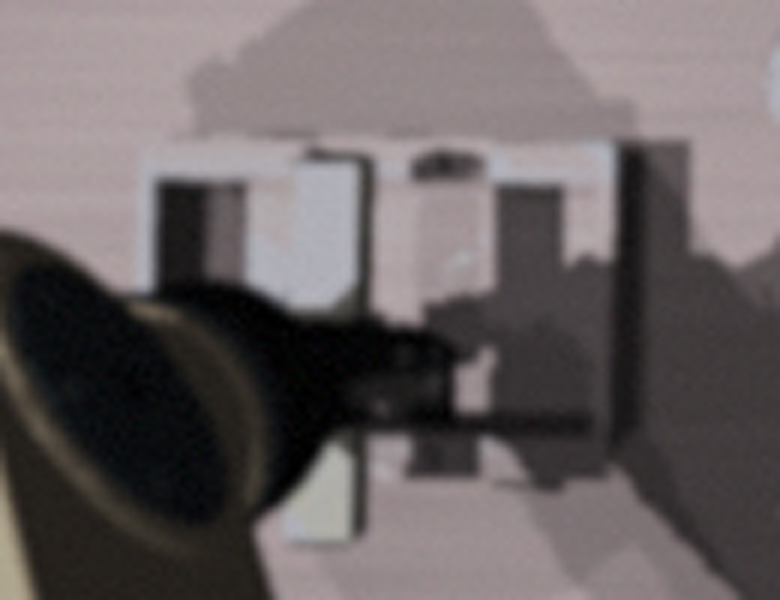

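Run:
```python
from h import *
np.set_printoptions(precision=2,suppress=True)
w=cam('wrist');save(w,'w18z.png',(175,140,485,340),2.5)
t=cam('top')
for p in [(183,158),(474,158),(196,184),(461,185)]: print(p,atz(w,p,65))
# bar in held pose from the top cam; top face z = 134.3+16.7
for p in [(297,157),(358,157),(288,543),(352,541)]: print(p,atz(t,(120+p[0]/6,270+p[1]/6),151))
for p in [(289,167),(349,167)]: print('bar wrist',atz(w,p,151))
```

```text
(183, 158) [343.91 220.24  65.  ]
(474, 158) [343.85 396.5   65.  ]
(196, 184) [359.74 226.33  65.  ]
(461, 185) [360.32 390.83  65.  ]
(297, 157) [467.23 308.4  151.  ]
(358, 157) [467.37 287.76 151.  ]
(288, 543) [337.01 308.53 151.  ]
(352, 541) [337.76 287.02 151.  ]
bar wrist [337.81 291.2  151.  ]
bar wrist [337.8  313.07 151.  ]
```

View pics/w18z.png

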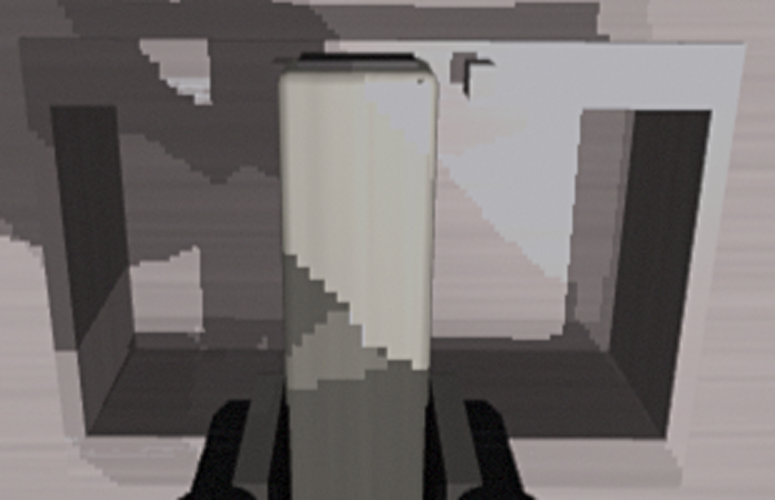

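Emit:
{"name": "drive_tool", "arguments": {
  "moves": [
    [1,[-0.3,0.6,0.5],0],
    [1,[-0.3,0.6,2.5],0],
    [1,[-0.3,0.6,4],0],
    [1,[-0.3,0.6,4.3],0],
    [1,[-0.3,0.6,4.3],0]
  ]
}}

```text
clock: 23.22
eef_pos: [406.8, 308.7, 92.1]
tcp_rot: [3.141, -0.005, 3.141]
contact_force: [-0.5, -0.2, -1.2]
opening: 0.265
```

Run:
```python
from h import *
np.set_printoptions(precision=2,suppress=True)
w=cam('wrist');save(w,'w19.png');save(w,'w19z.png',(175,140,485,340),2.5);s=r.sense();print(s['tcp_rot'],s['eef_pos'],s['contact_force'],s['clock'])
t=cam('top');save(t,'t19.png',(120,270,250,370),6)
s=cam('scene');save(s,'s19.png',(270,130,400,230),6)
```

```text
[ 3.14 -0.    3.14] [406.96 308.87  92.44] [ 0.05 -0.52 -1.44] 23.275
```

View pics/w19z.png

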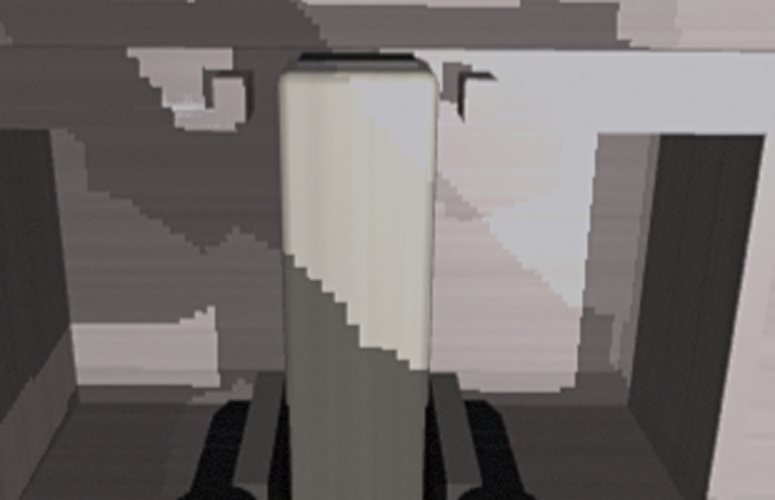

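View pics/t19.png

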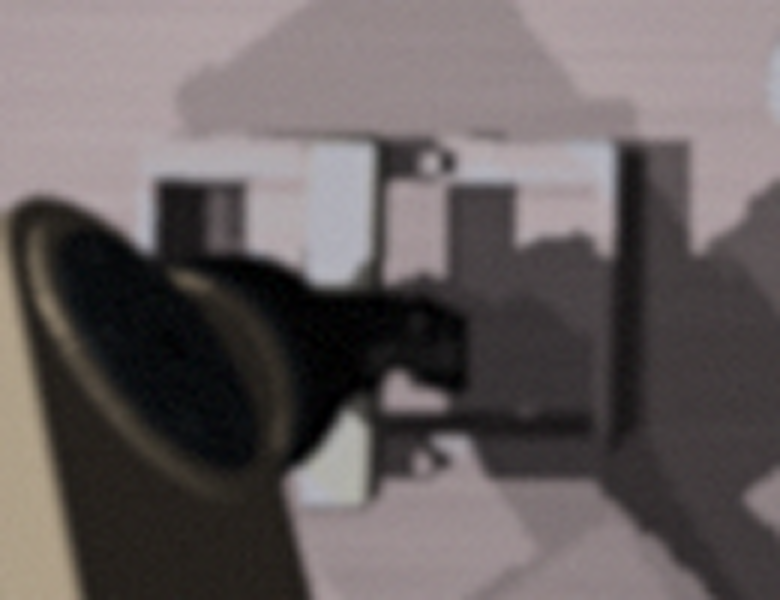

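View pics/s19.png

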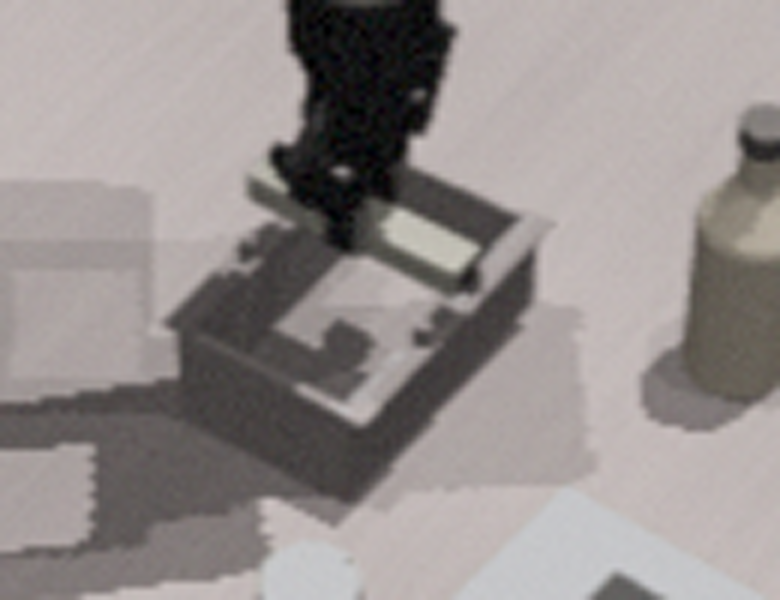

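Run:
```python
from h import *
np.set_printoptions(precision=2,suppress=True)
w=cam('wrist');t=cam('top')
for p in [(311,140),(372,140),(302,503),(365,503)]: print('bar top',atz(t,(120+p[0]/6,270+p[1]/6),109))
for p in [(205,70),(250,70),(442,65),(490,72),(205,105),(490,105)]: print('stop w',atz(w,(175+p[0]/2.5,140+p[1]/2.5),77),atz(w,(175+p[0]/2.5,140+p[1]/2.5),65))
for p in [(281,75),(434,75)]: print('bar w',atz(w,(175+p[0]/2.5,140+p[1]/2.5),109))
print('stop t',atz(t,(120+430/6,270+160/6),77),atz(t,(120+430/6,270+458/6),77))
print('rim w',atz(w,(175+400/2.5,140+50/2.5),65))
```

```text
bar top [469.73 316.16 109.  ]
bar top [469.88 294.57 109.  ]
bar top [341.57 316.51 109.  ]
bar top [341.65 294.33 109.  ]
stop w [345.73 280.69  77.  ] [347.38 278.63  65.  ]
stop w [345.73 288.88  77.  ] [347.38 287.45  65.  ]
stop w [344.81 323.85  77.  ] [346.39 325.05  65.  ]
stop w [346.07 332.64  77.  ] [347.75 334.51  65.  ]
stop w [352.13 280.33  77.  ] [354.27 278.25  65.  ]
stop w [352.12 332.95  77.  ] [354.25 334.84  65.  ]
bar w [342.05 297.21 109.  ]
bar w [342.04 319.52 109.  ]
stop t [460.18 281.89  77.  ] [351.33 279.69  77.  ]
rim w [343.51 316.78  65.  ]
```

Emit:
{"name": "drive_tool", "arguments": {
  "moves": [
    [1,[0.05,-0.15,0.8],0],
    [1,[0.05,-0.15,1.5],0],
    [1,[0.05,-0.15,2.0],0],
    [1,[0.05,-0.15,2.3],0],
    [1,[0.05,-0.15,2.4],0],
    [1,[0.05,-0.15,2.4],0]
  ]
}}

```text
clock: 24.22
eef_pos: [406.5, 307.5, 68.8]
tcp_rot: [3.14, -0.004, 3.141]
contact_force: [0.1, -0.3, -1.3]
opening: 0.266
```

Run:
```python
from h import *
np.set_printoptions(precision=2,suppress=True)
w=cam('wrist');save(w,'w20z.png',(175,140,485,340),2.5);s=r.sense();print(s['eef_pos'],s['contact_force'],s['wrist_torque'])
```

```text
[406.56 307.57  68.79] [ 0.26 -0.47 -1.34] [-0.02  0.01  0.02]
```

View pics/w20z.png

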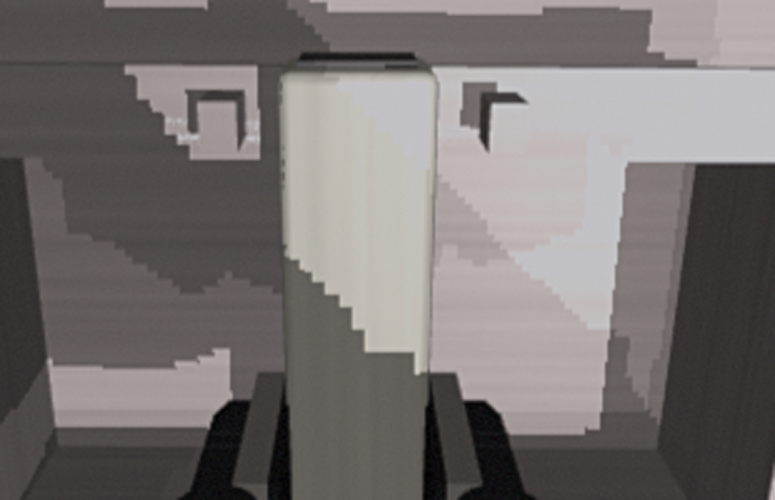

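Emit:
{"name": "drive_tool", "arguments": {
  "moves": [
    [1,[0,0.1,0.1],0],
    [1,[0,0.1,0.2],0],
    [1,[0,0.1,0.2],0]
  ]
}}

```text
clock: 24.65
eef_pos: [406.6, 307.8, 68.6]
tcp_rot: [3.141, -0.004, -3.142]
contact_force: [-4.9, -10.2, 27.2]
opening: 0.268
```

Emit:
{"name": "drive_tool", "arguments": {
  "moves": [
    [1,[0,0,-0.05],0],
    [1,[0,0,-0.05],0],
    [0.8,[0,0,-0.05],0],
    [0.6,[0,0,-0.05],0],
    [0.4,[0,0,-0.05],0],
    [0.3,[0,0,-0.05],0],
    [0.3,[0,0,-0.05],0]
  ]
}}

```text
clock: 25.52
eef_pos: [406.6, 307.8, 69.1]
tcp_rot: [3.141, -0.004, -3.142]
contact_force: [0.1, -0.3, -0.0]
opening: 0.7
```

Run:
```python
from h import *
np.set_printoptions(precision=2,suppress=True)
w=cam('wrist');save(w,'w21.png');s=r.sense();print(s['eef_pos'],s['contact_force'],s['opening'])
```

```text
[406.59 307.79  69.06] [-1.09  0.29  0.54] 0.7034313834062018
```

View pics/w21.png

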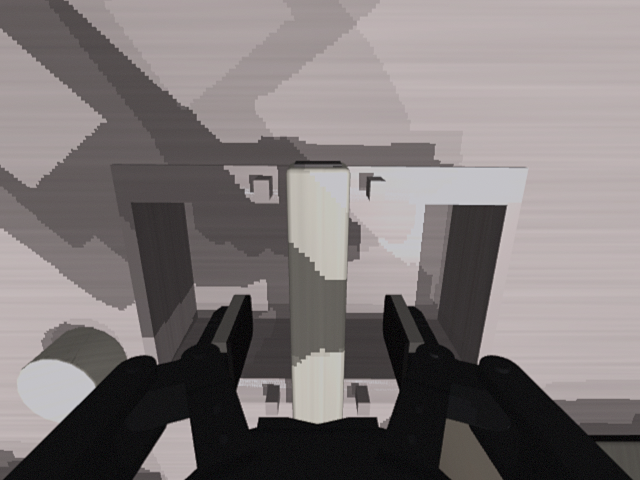

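Bar rests on both rims between the stops ((262,185),(370,185) near; (272,398),(360,398) far). Retreat upward and check.

Emit:
{"name": "drive_tool", "arguments": {
  "moves": [
    [0.3,[0,0,-1.5],0],
    [0.3,[0,0,-4],0],
    [0.3,[0,0,-8],0],
    [0.3,[0,0,-13],0],
    [0.3,[3,-4,-18],0],
    [0.3,[6,-9,-20],0],
    [0.3,[9,-14,-20],0],
    [0.3,[11,-19,-20],0],
    [0.3,[11,-24,-20],0],
    [0.3,[11,-24,-20],0],
    [0.3,[11,-24,-20],0]
  ]
}}

```text
clock: 26.95
eef_pos: [297.7, 67.8, 270.1]
tcp_rot: [3.14, -0.003, 3.14]
contact_force: [0.5, 0.4, -0.7]
opening: 0.702
```

Run:
```python
from h import *
np.set_printoptions(precision=2,suppress=True)
t=cam('top');save(t,'t22.png');save(t,'t22z.png',(120,270,250,370),6);s=cam('scene');save(s,'s22.png')
print(r.sense()['eef_pos'],r.sense()['contact_force'],r.sense()['clock'])
for n in ['rod_grip','bar_center']:
    a=r.spot_point(n,'top');b=r.spot_point(n,'scene')
    print(n,[(np.round(x['at'],1),round(x['score'],2)) for x in a][:4],[(np.round(x['at'],1),round(x['score'],2)) for x in b][:4])
```

```text
[297.64  68.51 269.67] [-0.64 -0.04 -0.73] 27.05
rod_grip [(array([484.9, 327.4]), 0.59)] [(array([178.6, 279.4]), 0.74)]
bar_center [(array([459. , 174.7]), 0.86), (array([181.1, 319. ]), 0.62)] [(array([329.1, 171.8]), 0.85), (array([296.9, 414.1]), 0.84), (array([240. , 406.5]), 0.58)]
```

View pics/t22.png

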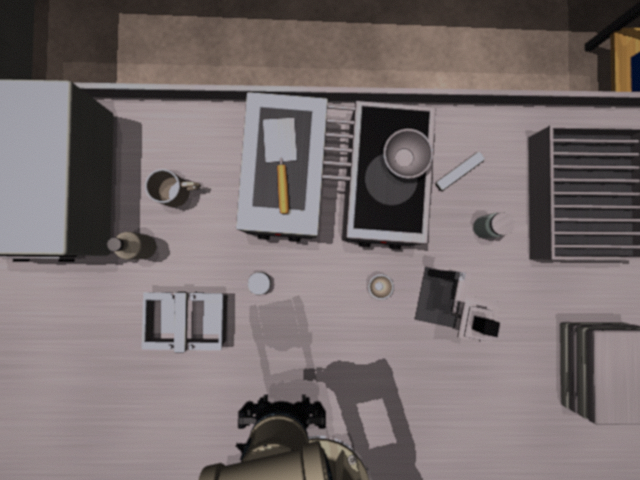

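View pics/t22z.png

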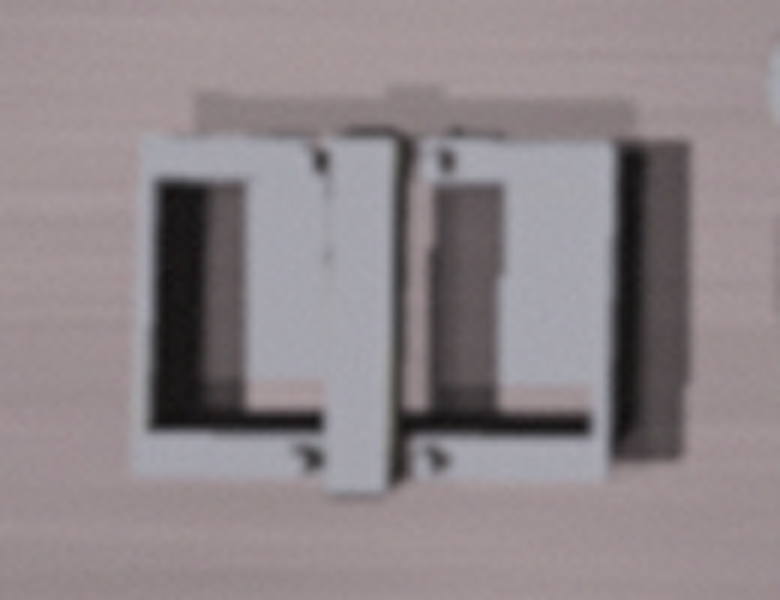

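View pics/s22.png

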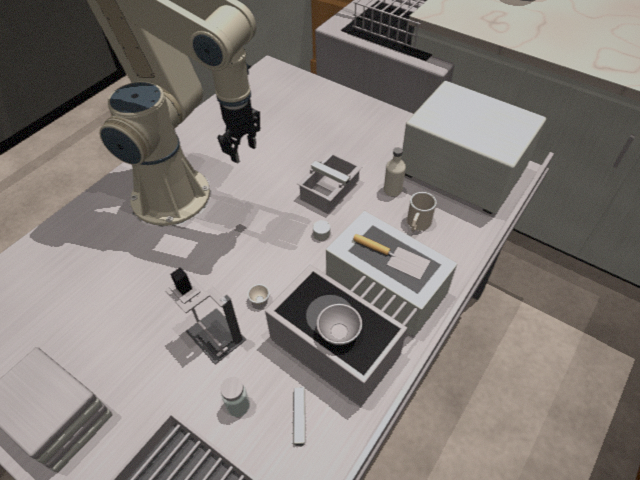

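Run:
```python
from h import *
t=cam('top')
c=[atz(t,(120+x/6,270+y/6),85) for x,y in [(330,138),(394,139),(327,494),(389,494)]]
print(np.mean(c,0),(c[0]+c[1]-c[2]-c[3])/2,'pan ~404.8,304')
r.sign_off()
```

```text
[404.16262052 304.08877321  85.        ] [128.70469741   1.28946303   0.        ] pan ~404.8,304
the job is handed in; nothing more can be done
```

The job is handed in and took about 27 s of the 72 s limit. I took the rod from its stand and raked the bar out of the gap until its centre was about 96 mm in front of the mouth. I then hung the rod back in its slot and laid the bar across the pan between the stops.

**Bar:** My last check, from the top camera, put its centre at (404.2, 304.1) mm. I measured the pan's centre as about (404.8, 304), so they agree within 1 mm. The bar is about 0.6° off square and lies on both rims.

**Rod and other things:** The rod hangs in its slot, let go and looking as it did at the start. No other item on the counter looks moved in the top and scene pictures, and the gripper is clear of everything.

**Checks that disagreed:**
- The wrist and top cameras differed by 3–5 mm in y. I centred the bar on offsets measured within one camera, and both cameras agreed on those to within a fraction of a millimetre.
- Estimating the bar's height from two wrist views was not reliable: it gave 29–49 mm for the bar's top, which stands 20 mm up. I used the bar's apparent length and the contact force when setting it down on the rims.

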